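# Refill and lock the polishing-block rack

### The job

Two of the four cells of the sloping rack are empty: put the two spare polishing blocks from the bench into them, one in each, lying flat on the cell floor, without dropping them. Leave the two blocks already in the rack in their cells, and everything else on the bench where it is. Then turn the rack's lock knob clockwise until its white pointer is at the red mark, so that the brass keeper bar slides over the ends of all four blocks.

Things in the scene. Friction and masses are not known exactly. Their poses are not given: they have to be found in the camera images.
- rack: fixed wooden rack rising at 30 degrees away from the robot, 304 wide (y), 160 deep, 115 tall at the rear, with a row of four open cells; joined to it, 270 to the left (+y) of its middle, a grey pedestal 96 x 96 x 100 tall with the lock knob on top. Origin on the bench under the middle of the row; x up the slope's way but level, z vertical
- cell0 (a point): centre of the floor of cell 0 (0 is the one at the robot's right; 72 apart). Axes: x up the slope, y left along the row, z square to the slope, 30 degrees from vertical, leaning to the robot. Black floor 106 (x) x 56 (y), walls 12 high, 16 thick. A block lies in it with its x along this x, either way round, its origin then at this point
- cell1 (a point): centre of the floor of cell 1 (0 is the one at the robot's right; 72 apart). Axes: x up the slope, y left along the row, z square to the slope, 30 degrees from vertical, leaning to the robot. Black floor 106 (x) x 56 (y), walls 12 high, 16 thick. A block lies in it with its x along this x, either way round, its origin then at this point
- cell2 (a point): centre of the floor of cell 2 (0 is the one at the robot's right; 72 apart). Axes: x up the slope, y left along the row, z square to the slope, 30 degrees from vertical, leaning to the robot. Black floor 106 (x) x 56 (y), walls 12 high, 16 thick. A block lies in it with its x along this x, either way round, its origin then at this point
- cell3 (a point): centre of the floor of cell 3 (0 is the one at the robot's right; 72 apart). Axes: x up the slope, y left along the row, z square to the slope, 30 degrees from vertical, leaning to the robot. Black floor 106 (x) x 56 (y), walls 12 high, 16 thick. A block lies in it with its x along this x, either way round, its origin then at this point
- racked1: polishing block, in a cell of the rack from the start: white ceramic slab 100 (x) x 50 (y) x 12 thick, with a pale wooden grip on its centre, 26 (x) x 20 (y) x 28 tall; 40 tall in all, 0.22 kg. Origin: centre of the underside; z up through the grip. A half turn about z makes no difference
- racked2: polishing block, in a cell of the rack from the start: white ceramic slab 100 (x) x 50 (y) x 12 thick, with a pale wooden grip on its centre, 26 (x) x 20 (y) x 28 tall; 40 tall in all, 0.22 kg. Origin: centre of the underside; z up through the grip. A half turn about z makes no difference
- spare1: polishing block, a spare, flat on the bench: white ceramic slab 100 (x) x 50 (y) x 12 thick, with a pale wooden grip on its centre, 26 (x) x 20 (y) x 28 tall; 40 tall in all, 0.22 kg. Origin: centre of the underside; z up through the grip. A half turn about z makes no difference
- spare2: polishing block, a spare, flat on the bench: white ceramic slab 100 (x) x 50 (y) x 12 thick, with a pale wooden grip on its centre, 26 (x) x 20 (y) x 28 tall; 40 tall in all, 0.22 kg. Origin: centre of the underside; z up through the grip. A half turn about z makes no difference
- lock_knob (a joint): angle (rad, 0 to 1.6) of the black knob on the pedestal; grows clockwise seen from above. At 0 its pointer (white stripe from the axis to one end of the grip bar) points along the rack's -x, towards the robot; it reads 1.2 when the pointer is at the red index mark on the pedestal's top. It drives the keeper bar, 25 mm per rad
- knob_grip (a point): on the knob's vertical axis, 132 above the bench, where to grip: a bar 52 long, 14 wide, 28 tall (110 to 138 above the bench) on a disc of 60 diameter. The frame turns with the knob: x along the bar, the pointer at its -x end
- keeper (a joint): travel (m) of the brass keeper bar: 0 withdrawn, 0.03 with the knob at the mark. The bar (22 deep, 8 thick, 312 long) lies along the row just above the cells' upper edges, its underside 16.5 over the plane of the cell floors; locking slides it down the slope over the blocks' upper ends. At 0 its edge is 8 clear of the cells
- oilstone: bystander: blue sharpening stone 100 x 40 x 16 lying on the bench; origin centre of underside
- loupe: bystander: black eye loupe, 44 diameter, 34 tall, standing on the bench; origin centre of underside
- screwdriver: bystander: screwdriver lying on the bench
- tin: bystander: green tin with a white lid, 92 x 62 x 32; origin centre of underside
Not all that is in view belongs to the job. What is shaped like the spare2 but purple is not meant. What is shaped like the spare1 but pink is not meant.

How it is judged:
By the outcome, as a careful person would: the job done as asked, in the order asked, and still so for the second after the job is handed in, with the robot touching nothing.
It also fails if it takes over 67 s, if anything falls off the work surface, if the arm or the gripper's body presses on something with over 40 N, if the wrist force passes 120 N, or if a joint passes its speed limit or range.

### The arm

A 6-joint arm with a two-finger parallel gripper is mounted at the origin on the work surface. World frame = base frame: x ahead of the robot, y to its left, z up, the work surface at z = 0. Lengths are in m, angles in rad, forces in N, time in s.
With the tool pointing down it reaches from about 0.35 to 0.975 m from the base axis. Payload 4.9 kg.
Tool frame: the origin (TCP) lies midway between the tips of the shut fingers; the grasp point (between the pads) lies ctrl.grip_point_offset behind it (ctrl.grip_point_offset is the distance from the TCP to the grasp point, in m); x points along the fingers, y is the direction in which the jaws open and shut, and the axes are right-handed (so a half turn about x gives the same grasp; the last joint's range is limited). The gripper opens to 85 mm and grips with 20 to 120 N. Pads are 22 mm wide; open, the fingers measure 114 mm over their backs; the gripper's body (76 mm by 85 mm) begins 54 mm behind the grasp point. The pads swing forward as they close: fully open they stand 13 mm farther back than shut.
Start: joints at [1.153, 0.053, 1.613, -0, 1.476, -0.119], TCP at [0.184, 0.597, 0.231] pointing down, gripper open.
Joint ranges: [-3.01, 3.01], [-1.01, 2.22], [0.06, 2.58], [-1.02, 4.17], [0.09, 2.62], [-3.14, 3.14]. Speed limits (rad/s): [2.57, 2.57, 3.14, 3.14, 3.14, 3.14].

### API

Orientations are given as a rotation vector (axis times angle).
In Python, from station import ctrl gives the robot as it stands. The module is installed in compiled form; this text tells all that it offers.
- The arm moves only by the tool drive_tool, never from a script. Its argument "commands" is text: rows parted by semicolons, each of 5 numbers parted by spaces: the closure, from -1 (fully open) to 1 (shut), so that 0 is half open, then the shift along the tool's x, y, z in units of 40 mm (1.0 is 40 mm), then the turn about the tool's x in units of 5 degrees (1.0 is 5 degrees). A call has 1 to 8 rows; each row is the pose to reach, as a shift and turn from the pose commanded when the call began, along the tool's axes at that moment; what a row does not reach only later rows make up. A row lasts 1/12 s, in which the tool goes at most 41.7 mm and 7.16 degrees, less where a joint would pass 70% of its speed; a pose out of reach is approached as far as the arm can. A call with a gripper value outside its range is refused whole. The fingers move at their own pace and stop on an object; "newtons" is the grip in N (left out, the last holds). Time passes only in rows, so rows that repeat a pose let the fingers close. It gives the time, the measured TCP pose, the force and the opening at its end, in the units of the state.
- ctrl.get_obs(): the state, without advancing time (a new reading comes with each control period).
- ctrl.get_image(name): name is "scene" or "top" or "wrist"; returns (picture, depth): 384x512x3 uint8, blue, green, red; 384x512 float32, m along the optical axis (not along the pixel's ray), 0 where there is no reading.
- ctrl.camera_info(name): a dict with "K" (3x3 intrinsics, pixels), "T" (4x4, takes a point from camera to world coordinates). Camera axes: x right, y down, z forward; pixel columns grow to the right and rows downward; lengths in m; the calibration is good to about 2 mm. A picture is of the moment at which its call begins: read the wrist's pose just before it. camera_info takes no time and is no camera call; for the wrist camera it gives the pose at the moment of the call.
- ctrl.finish_job(): hands the job in, once; it reports no verdict.
The state is a dict: "t": time; "q": joint angles; "dq": joint speeds; "effort": joint torques, N m; "tool_pos": TCP position; "tool_rot": TCP orientation; "contact_force": force on the tool from outside, world axes, zero at the start; "wrist_torque": the same for the moment, N m; "opening": finger opening in m.
Only numpy, scipy, OpenCV 4.12 (cv2) and the standard library are available. Lean on these libraries where they do the work, as an engineer would, in place of code of your own. Each camera call takes 0.05 s, during which the arm holds its last target.

## Working session

There is one attempt and no reset: what is moved stays moved. The work goes in short steps, Python scripts to look and compute and a tool call to move; the robot and the scene stay as the last step left them, time stands still between calls to the robot, and variables do not carry over. Pictures are saved under pics/ and viewed, and the job is handed in when it is done.

Besides the shell and the picture viewer there is one more tool, called in YAML: its name, and indented under it one key for each argument. drive_tool: Moves the arm, as the interface text tells. Its arguments: {"type":"object","properties":{"commands":{"type":"string"},"newtons":{"type":"number"}},"required":["commands"]}

```bash
mkdir -p pics
python3 - <<'E'
from station import ctrl
import cv2,numpy as np
o=ctrl.get_obs();print(o); print(ctrl.grip_point_offset)
for n in ("scene","top"):
    im,d=ctrl.get_image(n);cv2.imwrite(f"pics/{n}0.png",im);np.savez(f"{n}0.npz",im=im,d=d,**ctrl.camera_info(n))
    print(n,ctrl.camera_info(n))
E
```

```text
{'t': 0.0, 'q': array([ 1.15302746e+00,  5.33382694e-02,  1.61430335e+00,  3.59587974e-05,
        1.47596931e+00, -1.19025165e-01]), 'dq': array([-0.00143869, -0.00081028, -0.00160309, -0.00091496,  0.00056629,
        0.00098865]), 'effort': array([-1.69122850e-03, -3.93678474e+01, -3.70177281e+01, -2.39068386e-04,
        6.71748421e-03, -1.62060205e-07]), 'tool_pos': array([0.18370267, 0.59674717, 0.23006895]), 'tool_rot': array([ 0.23297031,  1.55861842, -0.23602172]), 'contact_force': array([-0.10870554,  0.49109867, -0.80245469]), 'wrist_torque': array([-0.03213349, -0.03503158,  0.00643326]), 'opening': 0.08544536812981213}
0.0187
scene {'K': array([[358.16185286,   0.        , 250.98855112],
       [  0.        , 358.16185286, 189.5134414 ],
       [  0.        ,   0.        ,   1.        ]]), 'T': array([[-0.83304884,  0.37629724, -0.40549972,  0.88277145],
       [ 0.5527539 ,  0.53678639, -0.63743509,  0.68883614],
       [-0.02219833, -0.75515612, -0.65516904,  0.80480349],
       [ 0.        ,  0.        ,  0.        ,  1.        ]])}
top {'K': array([[466.52962663,   0.        , 255.957206  ],
       [  0.        , 466.52962663, 186.7066758 ],
       [  0.        ,   0.        ,   1.        ]]), 'T': array([[-0.01648081, -0.9961001 ,  0.08667742,  0.31352073],
       [-0.99981381,  0.01728812,  0.00857145, -0.02790941],
       [-0.01003651, -0.08652002, -0.99619956,  1.69282748],
       [ 0.        ,  0.        ,  0.        ,  1.        ]])}
```

View pics/scene0.png

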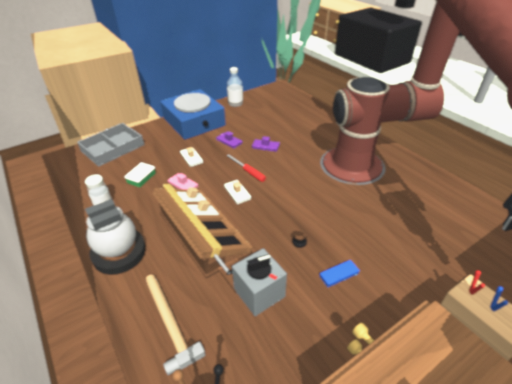

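View pics/top0.png

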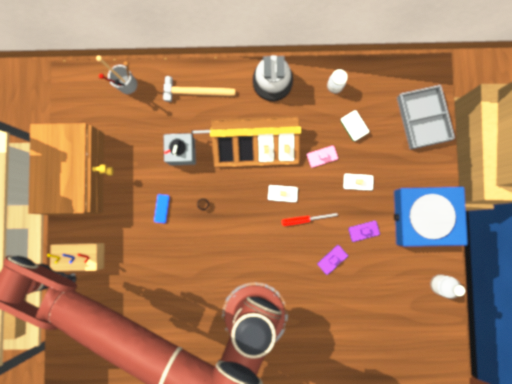

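The top view shows the rack at about (257,145) with cells 2 and 3 (left) empty. The spare candidates are the white slabs at (283,193) and (358,182). Purple ones at (332,260) and (364,231) and a pink one at (322,156) are not meant, and the white-lidded tin is at (355,125). An enlarged crop will confirm this.

Run:
```python
import cv2,numpy as np
z=np.load("top0.npz");im=z['im']
c=im[110:220,150:390];cv2.imwrite("pics/crop0.png",cv2.resize(c,None,fx=3.33,fy=3.33,interpolation=cv2.INTER_CUBIC))
c=im[115:172,155:308];cv2.imwrite("pics/crop1.png",cv2.resize(c,None,fx=5,fy=5,interpolation=cv2.INTER_CUBIC))
```

```text
(no output)
```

View pics/crop0.png

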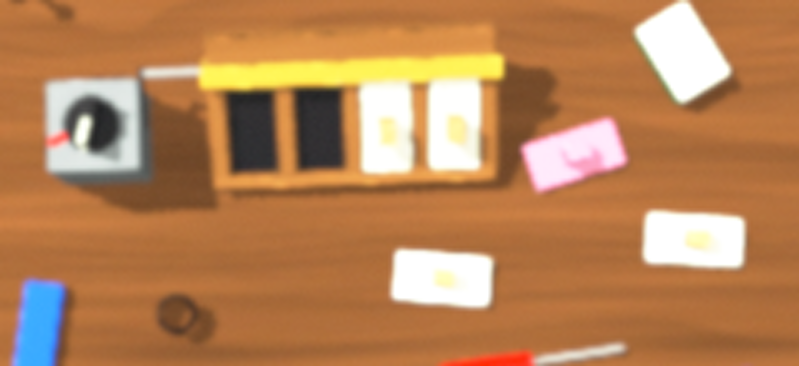

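View pics/crop1.png

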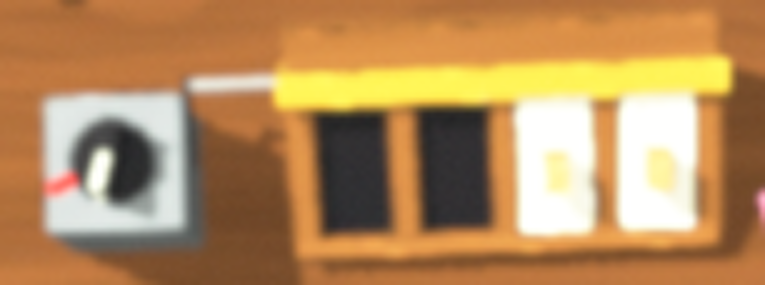

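```bash
cat > h.py <<'E'
import cv2,numpy as np
from scipy.spatial.transform import Rotation as R
def load(n):
    z=np.load(n);return z['im'],z['d'],z['K'],z['T']
def rayz(K,T,u,v,z):
    "world points at height z through pixels"
    p=np.stack([(np.asarray(u,float)-K[0,2])/K[0,0],(np.asarray(v,float)-K[1,2])/K[1,1],np.ones_like(np.asarray(u,float))],-1)
    w=p@T[:3,:3].T; s=(z-T[2,3])/w[...,2]
    return T[:3,3]+w*s[...,None]
def deproj(K,T,d,u,v):
    z=d[v,u]; p=np.stack([(u-K[0,2])/K[0,0]*z,(v-K[1,2])/K[1,1]*z,z],-1)
    return p@T[:3,:3].T+T[:3,3]
def proj(K,T,P):
    c=(np.asarray(P)-T[:3,3])@T[:3,:3]; return np.stack([c[...,0]/c[...,2]*K[0,0]+K[0,2],c[...,1]/c[...,2]*K[1,1]+K[1,2]],-1)
E
python3 - <<'E'
from h import *
im,d,K,T=load("top0.npz")
hsv=cv2.cvtColor(im,cv2.COLOR_BGR2HSV)
m=((hsv[...,2]>190)&(hsv[...,1]<110)).astype(np.uint8)
n,l,s,c=cv2.connectedComponentsWithStats(m)
for i in range(1,n):
    if s[i,4]<100 or s[i,4]>2000: continue
    vv,uu=np.nonzero(l==i)
    P=rayz(K,T,uu,vv,0.012)
    r=cv2.minAreaRect((P[:,:2]*1000).astype(np.float32))
    zz=deproj(K,T,d,uu,vv)[:,2]
    print(s[i],c[i].round(1),[np.round(x,1) for x in r], np.percentile(zz,[5,50,95]).round(3))
# yellow bar, black floor
my=(hsv[...,0]>20)&(hsv[...,0]<35)&(hsv[...,1]>180)&(hsv[...,2]>180)
my[:100]=0;my[145:]=0
vv,uu=np.nonzero(my);P=deproj(K,T,d,uu,vv);print("bar",P.min(0),P.max(0),np.median(P,0))
r=cv2.minAreaRect((P[:,:2]*1000).astype(np.float32));print(r)
for u0 in (228,248,265,286,178,170,240,257,276):
    v0=148
    print(u0,deproj(K,T,d,np.array([u0]*5),np.array([138,143,148,153,158])).round(4).tolist())
E
```

```text
[256  55  33  34 497] [269.4  74.3] [array([882.7, -75.9]), array([116.2, 119.8]), np.float64(30.6)] [0.098 0.123 0.167]
[327  69  21  21 337] [337.   79.3] [array([ 852.8, -318.6]), array([73.6, 75.9]), np.float64(88.3)] [-0.002  0.097  0.114]
[162  75  72  25 449] [187.6  89. ] [array([832.9, 195.8]), array([261.8,  90.6]), np.float64(88.9)] [0.013 0.025 0.032]
[406  95  36  25 613] [423.4 106.9] [array([ 742.2, -630.2]), array([ 71.8, 116.5]), np.float64(11.6)] [-0.002  0.005  0.038]
[ 483  103   29   96 1188] [490.9 152.3] [array([ 577.8, -881.1]), array([350.1,  90.1]), np.float64(1.0)] [-0.092 -0.085 -0.078]
[340 110  30  31 532] [354.6 124.7] [array([ 681.1, -377.4]), array([100.6,  71.9]), np.float64(29.9)] [-0.002  0.03   0.037]
[413 120  35  26 654] [429.8 132.3] [array([ 647.9, -649. ]), array([ 75.9, 116.5]), np.float64(11.6)] [-0.001  0.005  0.041]
[  0 130   8 140 601] [  1.9 187.5] [array([433., 903.]), array([505.7,  25.8]), np.float64(1.8)] [-0.264 -0.256 -0.246]
[163 133  28  28 475] [176.1 146.5] [array([612.1, 274.2]), array([ 98.9, 100.7]), np.float64(89.8)] [0.0
[... 2483 characters left out ...]
559, -0.1229, 0.0363]]
178 [[0.6197, 0.2472, 0.1331], [0.6035, 0.2483, 0.1274], [0.5891, 0.2511, 0.1114], [0.5723, 0.2517, 0.1085], [0.5563, 0.2533, 0.0997]]
170 [[0.6277, 0.2818, 0.0949], [0.6072, 0.2788, 0.1104], [0.5901, 0.2792, 0.1085], [0.5737, 0.2803, 0.1027], [0.556, 0.2799, 0.1048]]
240 [[0.6296, 0.0398, 0.0619], [0.613, 0.0403, 0.0545], [0.5966, 0.041, 0.0451], [0.581, 0.0418, 0.0304], [0.5646, 0.0426, 0.0184]]
257 [[0.6273, -0.0205, 0.0682], [0.6105, -0.0201, 0.0625], [0.5941, -0.0198, 0.0536], [0.5765, -0.0195, 0.0516], [0.5596, -0.0191, 0.0443]]
276 [[0.6261, -0.0874, 0.0679], [0.6095, -0.0873, 0.061], [0.5918, -0.087, 0.0596], [0.5764, -0.0872, 0.0445], [0.5589, -0.087, 0.0412]]
```

```bash
cat > plan.py <<'E'
import sys
from h import *
from station import ctrl
def plan(p=None,yaw=None,o=None):
    "p: target TCP; yaw: world heading (deg) of the tool y axis, mod 180"
    o=o or ctrl.get_obs(); M=R.from_rotvec(o['tool_rot']).as_matrix()
    y=np.degrees(np.arctan2(M[1,1],M[0,1]))
    t=None
    if p is not None: t=(M.T@(np.asarray(p)-o['tool_pos']))/0.04
    turn=None
    if yaw is not None:
        dy=(yaw-y+90)%180-90; turn=-dy/5   # turn + about tool x(down) = clockwise
    print("t %.2f pos"%o['t'],o['tool_pos'].round(4),"xaxis",M[:,0].round(3),"yaw_y %.2f"%y,"shift units",None if t is None else t.round(3),"turn units",turn,"q6 %.2f"%o['q'][5],"F",o['contact_force'].round(1),"open %.4f"%o['opening'])
    return t,turn
if __name__=="__main__":
    a=[float(v) for v in sys.argv[1:]]
    plan(a[:3] if len(a)>=3 else None, a[3] if len(a)>3 else None)
E
python3 plan.py 0.40 -0.10 0.30 0
python3 - <<'E'
from h import *
from station import ctrl
o=ctrl.get_obs();c=ctrl.camera_info("wrist");M=R.from_rotvec(o['tool_rot']).as_matrix()
print(c['K']);print("cam in tool",(M.T@(c['T'][:3,3]-o['tool_pos'])).round(4));print((M.T@c['T'][:3,:3]).round(3))
E
```

```text
t 0.10 pos [0.1837 0.5968 0.2302] xaxis [-0.001 -0.002 -1.   ] yaw_y 72.88 shift units [ -1.72  -15.06   10.294] turn units 14.576386895429426 q6 -0.12 F [-0.4 -0.3  0.1] open 0.0853
[[299.38838137   0.         255.57907692]
 [  0.         299.38838137 191.66686754]
 [  0.           0.           1.        ]]
cam in tool [-0.1422  0.0002 -0.0824]
[[-0.001 -0.319  0.948]
 [ 1.     0.     0.001]
 [-0.     0.948  0.319]]
```

```bash
python3 plan.py 0.55 0.06 0.31 92
```

```text
t 0.10 pos [0.1837 0.5968 0.2302] xaxis [-0.001 -0.002 -1.   ] yaw_y 72.88 shift units [ -1.98  -10.134  12.701] turn units -3.823613104570575 q6 -0.12 F [-0.4 -0.3  0.1] open 0.0853
```

drive_tool:
  commands: "-1 -1.98 -10.13 12.7 -3.8;-1 -1.98 -10.13 12.7 -3.8;-1 -1.98 -10.13 12.7 -3.8;-1 -1.98 -10.13 12.7 -3.8;-1 -1.98 -10.13 12.7 -3.8;-1 -1.98 -10.13 12.7 -3.8;-1 -1.98 -10.13 12.7 -3.8;-1 -1.98 -10.13 12.7 -3.8"
  newtons: 40

```text
t: 0.77
tool_pos: [0.3702, 0.3231, 0.2713]
tool_rot: [-0.026, 1.571, 0.026]
contact_force: [1.8, 0.7, 0.6]
opening: 0.0853
```

```bash
python3 plan.py 0.55 0.06 0.31 92
```

```text
t 0.77 pos [0.3702 0.3231 0.2713] xaxis [-0. -0. -1.] yaw_y 91.90 shift units [-0.968 -6.724  4.274] turn units -0.01933557991835073 q6 -1.04 F [1.8 0.7 0.6] open 0.0853
```

drive_tool:
  commands: "-1 -0.97 -6.72 4.27 0;-1 -0.97 -6.72 4.27 0;-1 -0.97 -6.72 4.27 0;-1 -0.97 -6.72 4.27 0;-1 -0.97 -6.72 4.27 0;-1 -0.97 -6.72 4.27 0;-1 -0.97 -6.72 4.27 0;-1 -0.97 -6.72 4.27 0"

```text
t: 1.43
tool_pos: [0.5505, 0.0589, 0.3102]
tool_rot: [-0.025, 1.571, 0.023]
contact_force: [-0.3, 0.3, -0.3]
opening: 0.0857
```

drive_tool:
  commands: "-1 0 0 0 0;-1 0 0 0 0"

```text
t: 1.6
tool_pos: [0.5496, 0.0607, 0.3097]
tool_rot: [-0.023, 1.572, 0.024]
contact_force: [-0.2, 1.0, -0.3]
opening: 0.0853
```

```bash
cat > snap.py <<'E'
import sys
from h import *
from station import ctrl
n=sys.argv[1]; cam=sys.argv[2] if len(sys.argv)>2 else "wrist"
c=ctrl.camera_info(cam);im,d=ctrl.get_image(cam)
np.savez(n+".npz",im=im,d=d,**c);cv2.imwrite(f"pics/{n}.png",cv2.resize(im,(768,576),interpolation=cv2.INTER_CUBIC) if cam=="wrist" else im)
E
python3 snap.py w1; python3 plan.py 0.55 0.06 0.31 92
```

```text
t 1.65 pos [0.5491 0.0618 0.3096] xaxis [-0.002  0.    -1.   ] yaw_y 91.83 shift units [-0.011 -0.045  0.022] turn units -0.03485798107477365 q6 -1.63 F [-0.1  0.3  0. ] open 0.0856
```

View pics/w1.png

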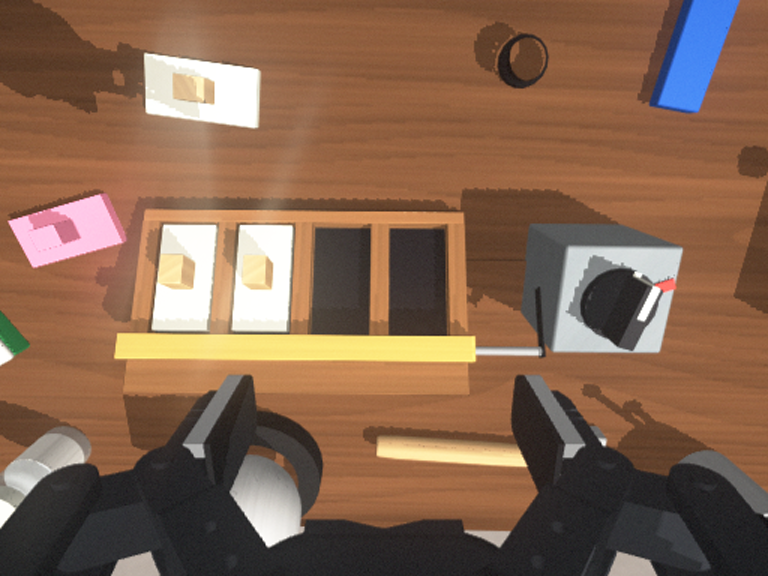

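The wrist view (768x576) shows:
- **Rack:** cells 0 and 1 are filled at (185,278) and (262,278). Cells 2 and 3 are empty at (342,280) and (417,280).
- **Keeper:** withdrawn, around y=347.
- **Knob:** at (625,303), with the white pointer near the red mark at (650,290).
- **Spare:** one spare at (202,91).

I'll crop the cells and the knob.

Run:
```python
from h import *
im,d,K,T=load("w1.npz")
c=im[135:265,75:320];cv2.imwrite("pics/c2.png",cv2.resize(im[138:238,195:320],None,fx=6,fy=6,interpolation=cv2.INTER_CUBIC))
cv2.imwrite("pics/c3.png",cv2.resize(im[140:240,340:465],None,fx=6,fy=6,interpolation=cv2.INTER_CUBIC))
cv2.imwrite("pics/c4.png",cv2.resize(im[30:90,90:180],None,fx=8,fy=8,interpolation=cv2.INTER_CUBIC))
```

```text
(no output)
```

View pics/c2.png

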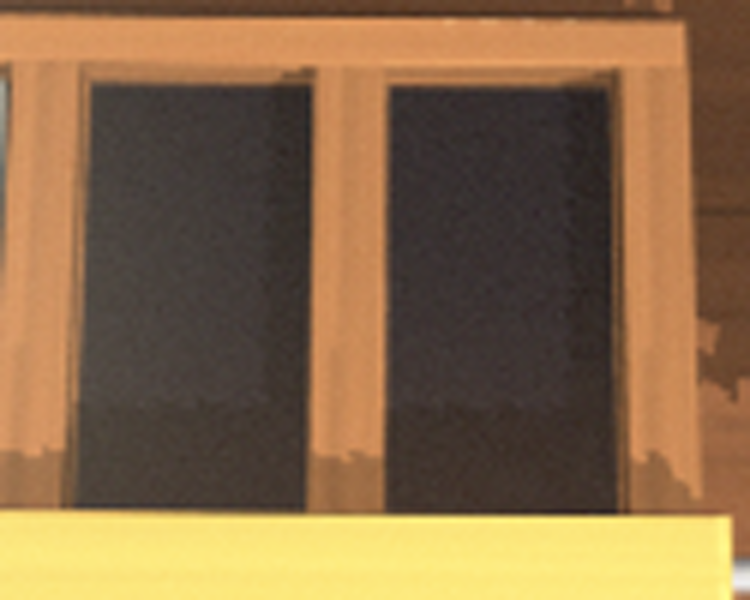

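View pics/c3.png

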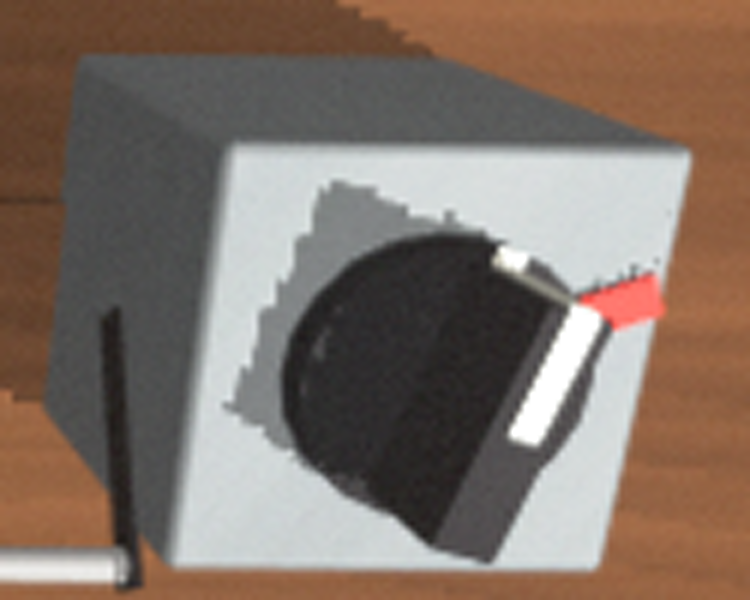

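View pics/c4.png

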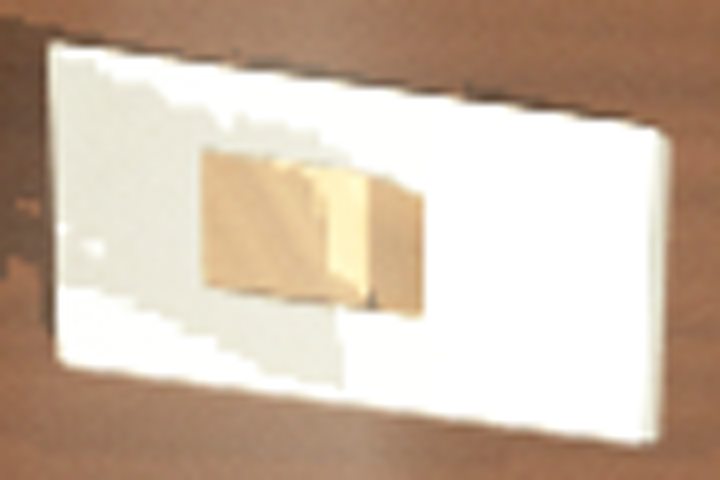

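```bash
cat > rack.py <<'E'
from h import *
from scipy.optimize import least_squares
def slope2world(p,P):
    "P in slope frame (origin row-centre floor); p=[x,y,z0,yaw]"
    P=np.asarray(P,float); a=np.radians(30)
    Mx=np.array([[np.cos(a),0,-np.sin(a)],[0,1,0],[np.sin(a),0,np.cos(a)]])
    return R.from_euler('z',p[3]).apply(P@Mx.T)+np.array(p[:3])
E
python3 - <<'E'
from rack import *
im,d,K,T=load("w1.npz")
P=np.array([(-53,8,0),(-53,136,0),(-53,8,12),(-53,64,12),(-53,80,12),(-53,136,12),(61,156,24.5)])/1000
c=np.array([(92,84),(610,88),(80,63),(313,66),(387,68),(617,67),(730,517)],float)
uv=np.array([195,138])+(c+.5)/6-.5
P=np.vstack([P,[(.061,-.156,.0245)]]);uv=np.vstack([uv,[116.5/1.5-.2,334/1.5-.2]])
f=lambda p:(proj(K,T,slope2world(p,P))-uv).ravel()
r=least_squares(f,[.6,-.02,.045,0]);print(r.x,np.degrees(r.x[3]));print(r.fun.reshape(-1,2).round(2))
print("axes dist cov",np.sqrt(np.diag(np.linalg.inv(r.jac.T@r.jac)))*.5)
np.save("rackp.npy",r.x)
p=r.x
for i in range(4): print(i,slope2world(p,[0,-.108+.072*i,0]).round(4))
y=p[3];print("knob",(p[:2]+.270*np.array([-np.sin(y),np.cos(y)])).round(4))
# depth check of empty cell floors
for i in (2,3):
    q=slope2world(p,[[a,-.108+.072*i+b,0] for a in (-.03,0,.03) for b in (-.015,0.015)])
    u=proj(K,T,q).round().astype(int);print((deproj(K,T,d,u[:,0],u[:,1])-q).round(4).tolist())
# pedestal top corners z=.1 from c3
c=np.array([(228,148),(690,152),(600,570),(172,567)],float);uv=np.array([340,140])+(c+.5)/6-.5
q=rayz(K,T,uv[:,0],uv[:,1],.1);print("ped",q.round(4).tolist(),q.mean(0))
# pointer: top of bar z=.138 white stripe ends, red mark z=.1
c=np.array([(588,308),(525,440),(625,302),(655,295)],float);uv=np.array([340,140])+(c+.5)/6-.5
print(rayz(K,T,uv[:2,0],uv[:2,1],.138),rayz(K,T,uv[2:,0],uv[2:,1],.1))
# spare A corners c4 (z=.012)
c=np.array([(50,45),(665,130),(655,440),(60,362)],float);uv=np.array([90,30])+(c+.5)/8-.5
q=rayz(K,T,uv[:,0],uv[:,1],.012);print("A",q.round(4).tolist(),q.mean(0)[:2])
for i in range(4):
    e=q[(i+1)%4]-q[i];print(np.linalg.norm(e),np.degrees(np.arctan2(e[1],e[0])))
E
```

```text
[ 0.59771086 -0.01368537  0.03841964  0.01388815] 0.7957323476275383
[[-0.25 -1.65]
 [-0.21 -0.92]
 [ 0.58 -0.95]
 [ 0.61 -0.81]
 [-0.64 -0.97]
 [-0.2  -0.17]
 [-1.4   3.55]
 [ 1.49  1.41]]
axes dist cov [0.00034788 0.00025936 0.00089229 0.0023689 ]
0 [ 0.5992 -0.1217  0.0384]
1 [ 0.5982 -0.0497  0.0384]
2 [0.5972 0.0223 0.0384]
3 [0.5962 0.0943 0.0384]
knob [0.594  0.2563]
[[-0.0018, 0.0011, 0.0072], [-0.0023, -0.0001, 0.0073], [-0.002, 0.0007, 0.0064], [-0.0028, 0.0006, 0.0075], [-0.0015, 0.0004, 0.0057], [-0.0024, -0.0, 0.0068]]
[[-0.0016, -0.0003, 0.0077], [-0.0019, -0.0015, 0.0074], [-0.0022, -0.0002, 0.0081], [-0.0024, -0.0003, 0.0074], [-0.0031, 0.0, 0.0069], [-0.0021, -0.0004, 0.0069]]
ped [[0.5461, 0.2083, 0.1], [0.5441, 0.3012, 0.1], [0.6371, 0.3041, 0.1], [0.6391, 0.211, 0.1]] [0.59162264 0.25615585 0.1       ]
[[0.56567747 0.26329728 0.138     ]
 [0.59215553 0.25726536 0.138     ]] [[0.5760352  0.29545041 0.1       ]
 [0.57434029 0.30128936 0.1       ]]
A [[0.4037, -0.1535, 0.012], [0.4133, -0.053, 0.012], [0.4621, -0.0575, 0.012], [0.4526, -0.1585, 0.012]] [ 0.4329354  -0.10561987]
0.10094433257382183 84.5371580209745
0.048967410851897195 -5.2889134713557135
0.10146458579611936 -95.36732494034196
0.049137739531048025 174.10401594186732
```

Run:
```python
from rack import *
im,d,K,T=load("w1.npz")
P=np.array([(-53,8,0),(-53,136,0),(-53,8,12),(-53,64,12),(-53,80,12),(-53,136,12),(0,156,24.5),(0,-156,24.5)])/1000
c=np.array([(92,84),(610,88),(80,63),(313,66),(387,68),(617,67),(730,517)],float)
uv=np.array([195,138])+(c+.5)/6-.5
uv=np.vstack([uv,[116.5/1.5-.2,334/1.5-.2]])
# along-edge points: x' unknown for 4 line points ending at the bar
L=np.array([(77,508,8,0),(65,508,8,12),(306,512,64,12),(385,512,80,12),(628,512,136,12),(618,512,136,0)],float)
Luv=np.array([195,138])+(L[:,:2]+.5)/6-.5
def pred(p):
    PP=P.copy();PP[6:,0]=p[4]
    return PP
def f(p):
    a=(proj(K,T,slope2world(p[:4],pred(p)))-uv)
    Q=np.c_[p[5:11],L[:,2:]/1000]
    b=(proj(K,T,slope2world(p[:4],Q))-Luv)
    return np.r_[a.ravel(),b.ravel()]
r=least_squares(f,[.6,-.02,.045,0,.06]+[.05]*6);p=r.x;print(p.round(4),np.degrees(p[3]));print(r.fun.reshape(-1,2).round(2))
print(np.sqrt(np.diag(np.linalg.inv(r.jac.T@r.jac)))[:5]*.5)
for i in (2,3):
    q=slope2world(p,[[a,-.108+.072*i+b,0] for a in (-.03,0,.03) for b in (-.015,0.015)])
    u=proj(K,T,q).round().astype(int);print((deproj(K,T,d,u[:,0],u[:,1])-q).round(4).tolist())
# depth plane fit
pts=[]
for i in (2,3):
    q=slope2world(p,[[a,-.108+.072*i+b,0] for a in np.linspace(-.045,.03,12) for b in np.linspace(-.02,.02,8)])
    u=proj(K,T,q).round().astype(int);pts.append(deproj(K,T,d,u[:,0],u[:,1]))
pts=np.vstack(pts);A=np.c_[pts[:,:2],np.ones(len(pts))];s=np.linalg.lstsq(A,pts[:,2],rcond=None)[0];print("plane",s,np.degrees(np.arctan(s[0])),"z at centre",s@[p[0],p[1],1],(A@s-pts[:,2]).std())
u=np.array([385,390,395,440]);v=np.array([170,200,225,222]);print("ped z",deproj(K,T,d,u,v).round(4).tolist())
u=np.array([250,300,200,330]);v=np.array([60,100,90,100]);print("bench z",deproj(K,T,d,u,v)[:,2].round(4))
np.save("rackp.npy",p[:4])
```

```text
[ 0.5986 -0.0132  0.0438  0.0226  0.0546  0.0509  0.0521  0.0527  0.0526
  0.0522  0.0511] 1.2967706931207998
[[-0.73 -0.37]
 [ 0.31 -0.38]
 [ 0.04  0.34]
 [ 0.51  0.13]
 [-0.6  -0.12]
 [ 0.32  0.35]
 [-0.15  0.18]
 [ 0.7  -0.09]
 [-0.98 -0.04]
 [-0.39 -0.02]
 [ 0.77  0.01]
 [-0.59 -0.  ]
 [ 0.19 -0.  ]
 [ 0.56 -0.01]]
[0.00034705 0.00018828 0.00095822 0.00230124 0.00064258]
[[-0.0013, 0.0009, 0.0026], [-0.0, -0.0003, 0.0028], [-0.0004, 0.0005, 0.0028], [-0.0005, 0.0003, 0.0026], [-0.0014, -0.0001, 0.002], [-0.0003, 0.0008, 0.0024]]
[[-0.0001, -0.0004, 0.0017], [-0.0009, -0.0004, 0.0041], [-0.0007, -0.0005, 0.0023], [-0.0011, -0.0007, 0.0029], [-0.0006, -0.0006, 0.0024], [-0.0011, 0.0002, 0.0032]]
plane [ 0.57576419  0.01412505 -0.29776318] 29.931796668717197 z at centre 0.046727416053275295 0.0008979905171309416
ped z [[0.5533, 0.219, 0.0986], [0.5882, 0.2268, 0.1088], [0.626, 0.2444, 0.0983], [0.62, 0.3017, 0.0984]]
bench z [-0.000e+00 -1.000e-04 -1.500e-03  4.519e-01]
```

```bash
python3 plan.py 0.433 -0.106 0.16 -5.3
```

```text
t 1.65 pos [0.5491 0.0618 0.3096] xaxis [-0.002  0.    -1.   ] yaw_y 91.83 shift units [ 3.741 -4.102 -3.028] turn units -16.574857981074775 q6 -1.63 F [-0.1  0.3  0. ] open 0.0856
```

drive_tool:
  commands: "-0.5 3.74 -4.1 -3.03 19.4;-0.5 3.74 -4.1 -3.03 19.4;-0.5 3.74 -4.1 -3.03 19.4;-0.5 3.74 -4.1 -3.03 19.4;-0.5 3.74 -4.1 -3.03 19.4;-0.5 3.74 -4.1 -3.03 19.4;-0.5 3.74 -4.1 -3.03 19.4;-0.5 3.74 -4.1 -3.03 19.4"

```text
t: 2.32
tool_pos: [0.4306, -0.1052, 0.1575]
tool_rot: [0.76, 1.439, -0.761]
contact_force: [-0.3, 0.9, 1.3]
opening: 0.0642
```

```bash
python3 plan.py 0.433 -0.106 0.13 -5.3
```

```text
t 2.32 pos [ 0.4306 -0.1052  0.1575] xaxis [-0.005  0.002 -1.   ] yaw_y 34.16 shift units [0.686 0.041 0.054] turn units 7.891289943069377 q6 -1.00 F [-0.3  0.9  1.3] open 0.0642
```

drive_tool:
  commands: "-0.5 0.69 0.04 0.05 7.9;-0.5 0.69 0.04 0.05 7.9;-0.5 0.69 0.04 0.05 7.9;-0.5 0.69 0.04 0.05 7.9;-0.5 0.69 0.04 0.05 7.9;-0.5 0.69 0.04 0.05 7.9;-0.5 0.69 0.04 0.05 7.9;-0.5 0.69 0.04 0.05 7.9"

```text
t: 2.98
tool_pos: [0.4357, -0.1055, 0.1329]
tool_rot: [1.27, 1.17, -1.269]
contact_force: [0.3, 0.2, -0.4]
opening: 0.0639
```

```bash
python3 snap.py w2;python3 plan.py 0.433 -0.106 0.10 -5.3
```

```text
t 3.03 pos [ 0.4358 -0.1057  0.1329] xaxis [-0.  0. -1.] yaw_y -4.73 shift units [ 0.823 -0.069  0.013] turn units 0.11377858305815777 q6 -0.32 F [ 0.3 -0.5 -0.3] open 0.0642
```

View pics/w2.png

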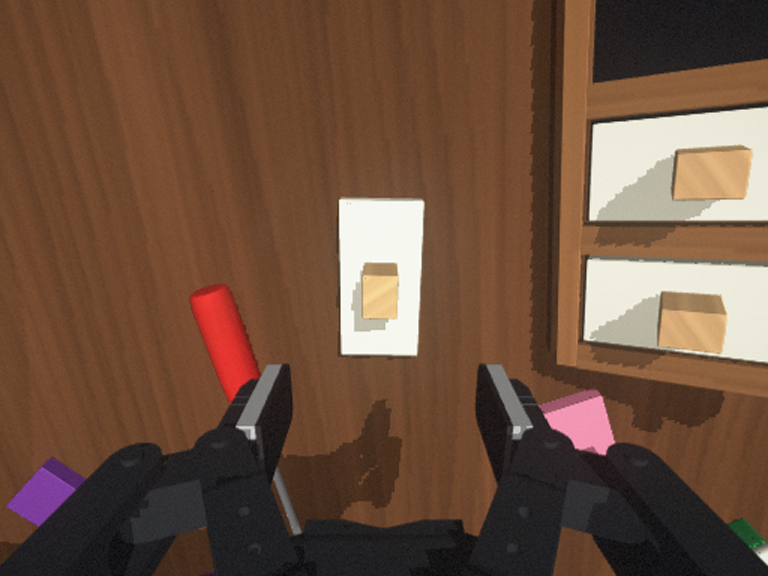

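The block is centred at about (380,277), its grip top at (380,297), and the jaws straddle it. Next I measure it.

```bash
cat > blk.py <<'E'
from h import *
def blk(npz,slab,grip,s=1.5):
    im,d,K,T=load(npz)
    for c,z in((slab,.012),(grip,.040)):
        uv=(np.array(c,float)+.5)/s-.5
        q=rayz(K,T,uv[:,0],uv[:,1],z);print("z",z,"centre",q.mean(0)[:2].round(4),end=' ')
        for i in range(4):
            e=q[(i+1)%4]-q[i];print("%.1fmm@%.1f"%(np.linalg.norm(e)*1e3,np.degrees(np.arctan2(e[1],e[0]))),end=' ')
        print()
E
python3 -c "
from blk import *
blk('w2.npz',[(340,199),(424,200),(417,355),(341,354)],[(362,276),(398,276),(397,319),(362,318)])"
```

```text
z 0.012 centre [ 0.4333 -0.1071] 48.7mm@-5.3 99.8mm@-95.7 49.4mm@174.5 99.7mm@83.9 
z 0.04 centre [ 0.4331 -0.1075] 19.7mm@-4.7 25.4mm@-95.4 19.8mm@173.6 24.8mm@84.4
```

```bash
python3 plan.py 0.4333 -0.1072 0.0155 -5.3
```

```text
t 3.03 pos [ 0.4358 -0.1057  0.1329] xaxis [-0.  0. -1.] yaw_y -4.73 shift units [ 2.936 -0.059  0.043] turn units 0.11377858305815777 q6 -0.32 F [ 0.3 -0.5 -0.3] open 0.0642
```

drive_tool:
  commands: "-0.3 1 -0.06 0.04 0.1;-0.3 2 -0.06 0.04 0.1;-0.3 2.6 -0.06 0.04 0.1;-0.3 2.93 -0.06 0.04 0.1;-0.3 2.93 -0.06 0.04 0.1;-0.3 2.93 -0.06 0.04 0.1"

```text
t: 3.53
tool_pos: [0.4329, -0.1075, 0.0154]
tool_rot: [1.277, 1.165, -1.278]
contact_force: [0.2, 0.8, 0.1]
opening: 0.0555
```

```bash
python3 plan.py 0.4333 -0.1072 0.0155 -5.3
```

```text
t 3.53 pos [ 0.4329 -0.1075  0.0154] xaxis [-0.002  0.001 -1.   ] yaw_y -5.34 shift units [-0.002  0.009 -0.01 ] turn units -0.008459077711356145 q6 -0.32 F [0.2 0.8 0.1] open 0.0555
```

Close with 40 N.

drive_tool:
  commands: "1 0 0 0 0;1 0 0 0 0;1 0 0 0 0;1 0 0 0 0;1 0 0 0 0;1 0 0 0 0;1 0 0 0 0"
  newtons: 40

```text
t: 4.12
tool_pos: [0.4348, -0.1086, 0.0177]
tool_rot: [1.279, 1.16, -1.277]
contact_force: [-1.1, 0.7, 7.3]
opening: 0.019
```

drive_tool:
  commands: "1 -0.3 0 0 0;1 -0.8 0 0 0;1 -1.5 0 0 0;1 -2.5 0 0 0;1 -3.5 0 0 0;1 -3.5 0 0 0"

```text
t: 4.62
tool_pos: [0.4381, -0.11, 0.165]
tool_rot: [1.281, 1.148, -1.27]
contact_force: [1.7, -0.2, -1.2]
opening: 0.0195
```

```bash
python3 plan.py 0.535 0.0943 0.20 91.3; python3 snap.py w3
```

```text
t 4.62 pos [ 0.4381 -0.11    0.165 ] xaxis [ 0.015 -0.006 -1.   ] yaw_y -5.40 shift units [-0.871  1.945 -5.308] turn units 16.659348531058072 q6 -0.32 F [ 1.7 -0.2 -1.2] open 0.0195
```

View pics/w3.png

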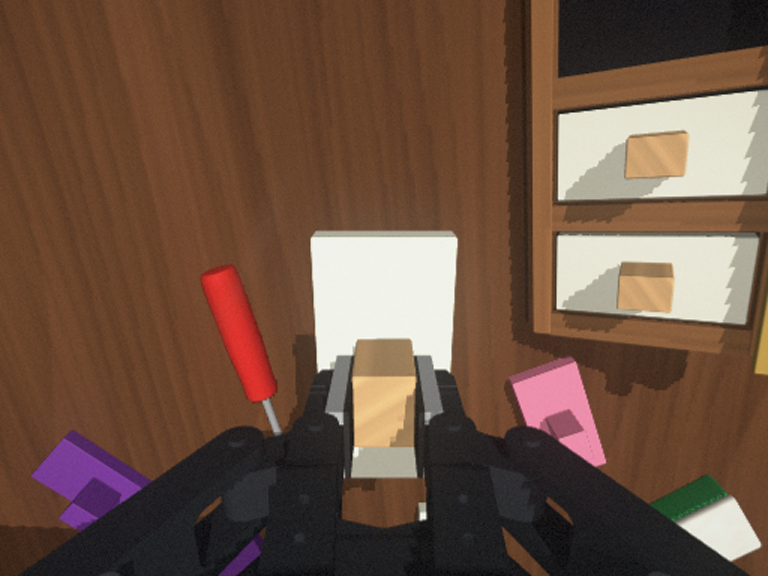

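```bash
cat > held.py <<'E'
from h import *
from scipy.optimize import least_squares
from station import ctrl
# block in tool frame: block z = -tool x ; block x = tool z (far end), block y = tool y ... pitched about tool y
B0=np.array([[0,0,-1],[0,1,0],[1,0,0]],float) # columns: block x,y,z in tool frame
def held(npz,toolT,obs,P):
    "toolT: 4x4 tool pose (measured); obs px (768 scale), P block pts mm"
    im,d,K,T=load(npz); C=np.linalg.inv(toolT)@T
    uv=(np.array(obs,float)+.5)/1.5-.5;P=np.array(P)/1000.
    def pose(p): return (R.from_rotvec([p[3],p[4],0]).as_matrix()@B0)
    f=lambda p:(proj(K,C,P@pose(p).T+p[:3])-uv).ravel()
    r=least_squares(f,[0.03,0,0,0,0])
    print("block origin in tool mm",(r.x[:3]*1e3).round(2),"turn about x,y deg",np.degrees(r.x[3:]).round(2),"res",r.fun.reshape(-1,2).round(2).tolist(),"sd",(np.sqrt(np.diag(np.linalg.inv(r.jac.T@r.jac)))*[1e3,1e3,1e3,57,57]*.5).round(2))
    return r.x
def toolT():
    o=ctrl.get_obs();T=np.eye(4);T[:3,:3]=R.from_rotvec(o['tool_rot']).as_matrix();T[:3,3]=o['tool_pos'];return T
E
python3 - <<'E'
from held import *
im,d,K,T=load("w3.npz")
cv2.imwrite("pics/c5.png",cv2.resize(im[145:325,195:315],None,fx=4.4,fy=3.3,interpolation=cv2.INTER_CUBIC))
E
python3 plan.py
```

```text
t 4.67 pos [ 0.4365 -0.1094  0.1613] xaxis [ 0.01  -0.004 -1.   ] yaw_y -5.41 shift units None turn units None q6 -0.32 F [ 0.1  0.6 -3.3] open 0.0192
```

View pics/c5.png

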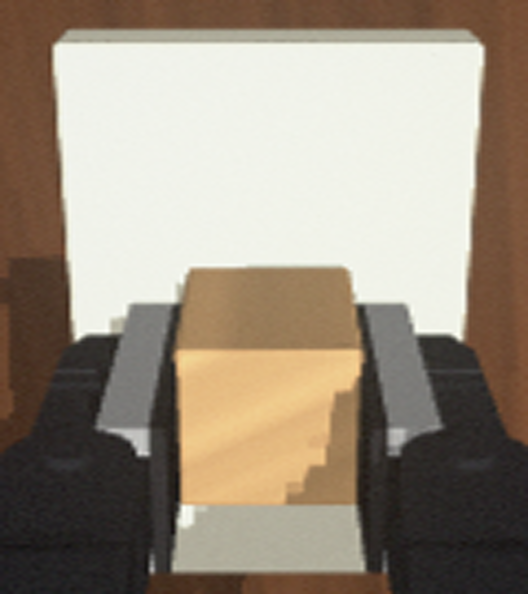

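Run:
```python
from held import *
c=np.array([(55,44),(484,44),(66,32),(474,31),(190,268),(349,268),(175,349),(362,349),(178,503),(357,503),(265,573)],float)
P=[(-50,-25,12),(-50,25,12),(-50,-25,0),(-50,25,0),(-13,-10,12),(-13,10,12),(-13,-10,40),(-13,10,40),(13,-10,40),(13,10,40),(50,-2,12)]
uv=np.c_[195+(c[:,0]+.5)/4.4-.5,145+(c[:,1]+.5)/3.3-.5]
# nominal camera-in-tool from start reading
T=np.eye(4);T[:3,3]=[-.1422,.0002,-.0824];T[:3,:3]=[[-.001,-.319,.948],[1,0,.001],[0,.948,.319]]
im,d,K,_=load("w3.npz")
np.savez("w3n.npz",im=im,d=d,K=K,T=T)
held("w3n.npz",np.eye(4),(uv+.5)*1.5-.5,P)
```

```text
block origin in tool mm [19.92  0.58  0.44] turn about x,y deg [-0.22 -0.28] res [[-0.38, 0.81], [-0.04, 0.45], [0.48, -0.15], [-1.19, -0.18], [-0.08, -0.96], [0.16, -1.09], [-0.05, -0.01], [0.83, -0.17], [0.66, 0.58], [0.93, 0.44], [-1.83, 0.1]] sd [0.33 0.09 0.19 0.13 0.26]
```

```bash
cat > place.py <<'E'
import sys
from rack import *
from plan import plan
p=np.load("rackp.npy").copy(); p[0]=.5990;p[2]=.0468
yaw=np.degrees(p[3])
rx=np.array([np.cos(p[3]),np.sin(p[3]),0]);ez=np.array([0,0,1.])
def tcp(cell,th,cx=.045,lift=0,dz=.019,h=.034):
    c=slope2world(p,[cx,-.108+.072*cell,lift]); t=np.radians(th)
    return c+rx*(-.05*np.cos(t)-h*np.sin(t))+ez*(-.05*np.sin(t)+h*np.cos(t)-(h-dz))
if __name__=="__main__":
    cell=int(sys.argv[1]);th=float(sys.argv[2]);cx=float(sys.argv[3])/1e3;lift=float(sys.argv[4])/1e3
    q=tcp(cell,th,cx,lift);print("target",q.round(4),90+yaw);plan(q,90+yaw)
E
python3 place.py 3 0 45 90;for t in "0 45 0" "15 45 0" "30 45 0" "30 50 0"; do python3 place.py 3 $t|head -1;done
```

```text
target [0.5405 0.0935 0.1662] 91.2967706931208
t 4.67 pos [ 0.4365 -0.1094  0.1613] xaxis [ 0.01  -0.004 -1.   ] yaw_y -5.41 shift units [-0.119  2.112 -5.293] turn units 16.65876166490648 q6 -0.32 F [ 0.1  0.6 -3.3] open 0.0192
target [0.5855 0.0945 0.0883] 91.2967706931208
target [0.5784 0.0943 0.0742] 91.2967706931208
target [0.5752 0.0943 0.0587] 91.2967706931208
target [0.5796 0.0944 0.0612] 91.2967706931208
```

drive_tool:
  commands: "1 -0.1 0.1 -0.2 -1;1 -0.1 0.25 -0.55 -2.4;1 -0.1 0.4 -0.95 -3.8;1 -0.1 0.55 -1.35 -5.2;1 -0.1 0.7 -1.75 -6.6;1 -0.1 0.85 -2.15 -8;1 -0.1 1 -2.55 -9.4;1 -0.1 1.15 -2.95 -10.8"

```text
t: 5.33
tool_pos: [0.4891, 0.0061, 0.1571]
tool_rot: [0.56, 1.501, -0.562]
contact_force: [-0.1, 0.5, -3.4]
opening: 0.0191
```

```bash
python3 place.py 3 0 45 90
```

```text
target [0.5405 0.0935 0.1662] 91.2967706931208
t 5.33 pos [0.4891 0.0061 0.1571] xaxis [-0.004  0.001 -1.   ] yaw_y 48.93 shift units [-0.232  2.491 -0.467] turn units -8.47277309057542 q6 -0.99 F [-0.1  0.5 -3.4] open 0.0191
```

drive_tool:
  commands: "1 -0.23 0.4 -0.08 -1.4;1 -0.23 0.8 -0.16 -2.8;1 -0.23 1.2 -0.24 -4.2;1 -0.23 1.6 -0.32 -5.6;1 -0.23 2 -0.4 -7;1 -0.23 2.35 -0.47 -8.4;1 -0.23 2.49 -0.47 -8.47;1 -0.23 2.49 -0.47 -8.47"

```text
t: 6.0
tool_pos: [0.5415, 0.0928, 0.1669]
tool_rot: [-0.012, 1.574, 0.012]
contact_force: [0.2, -0.2, -2.3]
opening: 0.0198
```

```bash
python3 snap.py w4; python3 place.py 3 0 45 90;python3 place.py 3 0 45 25
```

```text
target [0.5405 0.0935 0.1662] 91.2967706931208
t 6.05 pos [0.5413 0.0922 0.1673] xaxis [-0.003 -0.001 -1.   ] yaw_y 90.82 shift units [ 0.026  0.034 -0.018] turn units -0.09550175274094955 q6 -1.55 F [ 0.   0.1 -3.1] open 0.0192
target [0.573  0.0942 0.11  ] 91.2967706931208
t 6.05 pos [0.5413 0.0922 0.1673] xaxis [-0.003 -0.001 -1.   ] yaw_y 90.82 shift units [1.431 0.041 0.799] turn units -0.09550175274094955 q6 -1.55 F [ 0.   0.1 -3.1] open 0.0192
```

View pics/w4.png

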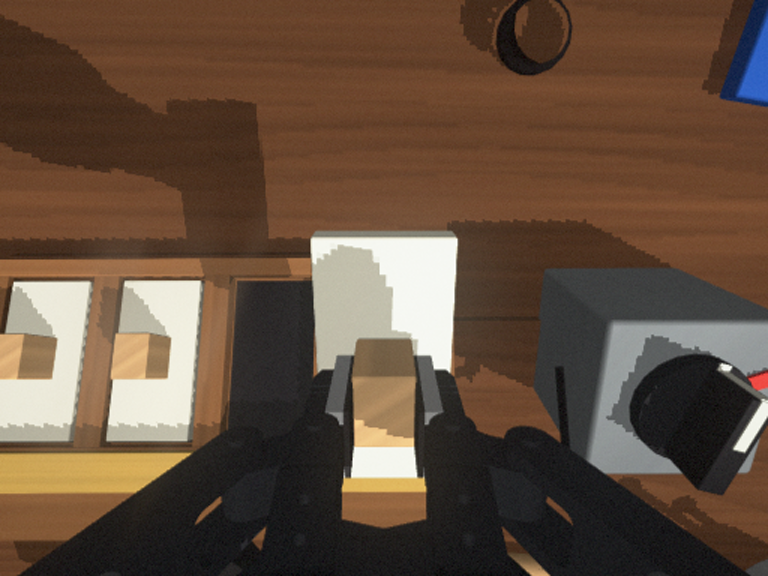

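```bash
cat > ov.py <<'E'
import sys
from place import *
im,d,K,T=load(sys.argv[1]+".npz")
b=cv2.resize(im,(768,576),interpolation=cv2.INTER_CUBIC)
for i in range(4):
    for z,col in((0,(255,255,0)),(.012,(0,0,255))):
        q=slope2world(p,[(a,-.108+.072*i+c,z) for a,c in((-.053,-.028),(-.053,.028),(.053,.028),(.053,-.028))])
        u=(proj(K,T,q)+.5)*1.5-.5
        cv2.polylines(b,[u.round().astype(int)],True,col,1)
x0,y0,w,h=[int(v) for v in sys.argv[2:6]]
c=b[y0:y0+h,x0:x0+w];f=min(780/w,590/h);cv2.imwrite("pics/"+sys.argv[1]+"_ov.png",cv2.resize(c,None,fx=f,fy=f,interpolation=cv2.INTER_CUBIC))
E
python3 ov.py w4 0 230 330 250
```

```text
(no output)
```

View pics/w4_ov.png

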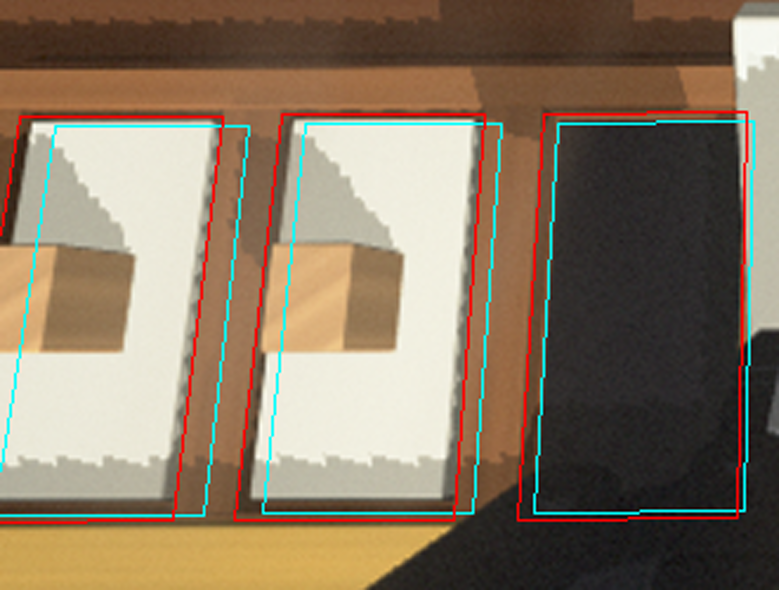

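drive_tool:
  commands: "1 0.4 0.01 0.22 -0.1;1 0.8 0.02 0.44 -0.1;1 1.2 0.03 0.66 -0.1;1 1.43 0.03 0.8 -0.1;1 1.43 0.03 0.8 -0.1"
  newtons: 25

```text
t: 6.47
tool_pos: [0.5725, 0.093, 0.1086]
tool_rot: [-0.018, 1.576, 0.018]
contact_force: [-0.6, -0.3, -3.6]
opening: 0.0191
```

```bash
for a in "0 45 4" "0 45 -2" "8 45 0" "15 46 0" "22 47.5 0" "30 49.5 0"  "31 49.5 -1"; do python3 place.py 3 $a;done;python3 snap.py s5 scene
```

```text
target [0.5835 0.0945 0.0918] 91.2967706931208
t 6.47 pos [0.5725 0.093  0.1086] xaxis [-0.006 -0.    -1.   ] yaw_y 91.31 shift units [0.419 0.03  0.28 ] turn units 0.0016589536827694928 q6 -1.56 F [-0.6 -0.3 -3.6] open 0.0191
target [0.5865 0.0945 0.0866] 91.2967706931208
t 6.47 pos [0.5725 0.093  0.1086] xaxis [-0.006 -0.    -1.   ] yaw_y 91.31 shift units [0.549 0.03  0.355] turn units 0.0016589536827694928 q6 -1.56 F [-0.6 -0.3 -3.6] open 0.0191
target [0.5813 0.0944 0.081 ] 91.2967706931208
t 6.47 pos [0.5725 0.093  0.1086] xaxis [-0.006 -0.    -1.   ] yaw_y 91.31 shift units [0.688 0.03  0.225] turn units 0.0016589536827694928 q6 -1.56 F [-0.6 -0.3 -3.6] open 0.0191
target [0.5793 0.0944 0.0747] 91.2967706931208
t 6.47 pos [0.5725 0.093  0.1086] xaxis [-0.006 -0.    -1.   ] yaw_y 91.31 shift units [0.846 0.03  0.176] turn units 0.0016589536827694928 q6 -1.56 F [-0.6 -0.3 -3.6] open 0.0191
target [0.5786 0.0943 0.0683] 91.2967706931208
t 6.47 pos [0.5725 0.093  0.1086] xaxis [-0.006 -0.    -1.   ] yaw_y 91.31 shift units [1.005 0.03  0.16 ] turn units 0.0016589536827694928 q6 -1.56 F [-0.6 -0.3 -3.6] open 0.0191
target [0.5791 0.0944 0.061 ] 91.2967706931208
t 6.47 pos [0.5725 0.093  0.1086] xaxis [-0.006 -0.    -1.   ] yaw_y 91.31 shift units [1.189 0.03  0.174] turn units 0.0016589536827694928 q6 -1.56 F [-0.6 -0.3 -3.6] open 0.0191
target [0.5796 0.0944 0.0591] 91.2967706931208
t 6.47 pos [0.5725 0.093  0.1086] xaxis [-0.006 -0.    -1.   ] yaw_y 91.31 shift units [1.237 0.03  0.185] turn units 0.0016589536827694928 q6 -1.56 F [-0.6 -0.3 -3.6] open 0.0191
```

View pics/s5.png

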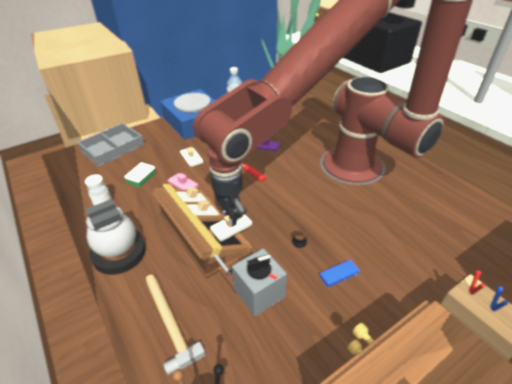

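drive_tool:
  commands: "1 0.2 0.02 0.14 0;1 0.42 0.02 0.28 0;1 0.5 0.02 0.33 0;1 0.55 0.02 0.35 0"
  newtons: 25

```text
t: 6.85
tool_pos: [0.5863, 0.095, 0.089]
tool_rot: [-0.02, 1.577, 0.019]
contact_force: [-11.8, -0.7, 5.3]
opening: 0.0191
```

```bash
for a in "0 45 0" "8 45 0"  "15 46 0" "22 47.5 0" ; do python3 place.py 3 $a;done;python3 snap.py w6
```

```text
target [0.5855 0.0945 0.0883] 91.2967706931208
t 6.85 pos [0.5863 0.095  0.089 ] xaxis [-0.006 -0.    -1.   ] yaw_y 91.42 shift units [ 0.019 -0.013 -0.019] turn units 0.02430585722167109 q6 -1.56 F [-11.8  -0.7   5.3] open 0.0191
target [0.5813 0.0944 0.081 ] 91.2967706931208
t 6.85 pos [0.5863 0.095  0.089 ] xaxis [-0.006 -0.    -1.   ] yaw_y 91.42 shift units [ 0.201 -0.012 -0.124] turn units 0.02430585722167109 q6 -1.56 F [-11.8  -0.7   5.3] open 0.0191
target [0.5793 0.0944 0.0747] 91.2967706931208
t 6.85 pos [0.5863 0.095  0.089 ] xaxis [-0.006 -0.    -1.   ] yaw_y 91.42 shift units [ 0.359 -0.012 -0.172] turn units 0.02430585722167109 q6 -1.56 F [-11.8  -0.7   5.3] open 0.0191
target [0.5786 0.0943 0.0683] 91.2967706931208
t 6.85 pos [0.5863 0.095  0.089 ] xaxis [-0.006 -0.    -1.   ] yaw_y 91.42 shift units [ 0.519 -0.012 -0.189] turn units 0.02430585722167109 q6 -1.56 F [-11.8  -0.7   5.3] open 0.0191
```

View pics/w6.png

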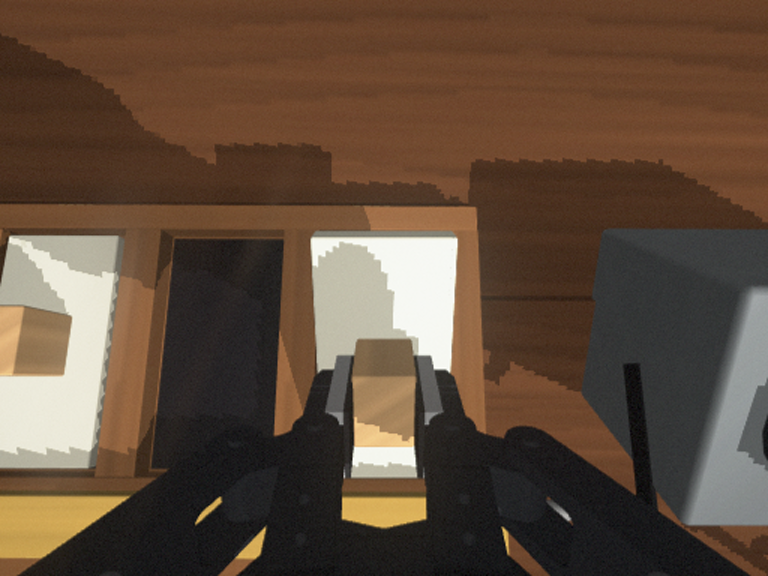

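```bash
for a in "0 43 0" "5 43 0"  "10 43 0" "15 44 0" "20 45 0" "25 46.5 0" "30 48.5 0"; do python3 place.py 3 $a|tail -1|grep -o "shift.*turn";done
```

```text
shift units [ 0.032 -0.013 -0.068] turn
shift units [ 0.145 -0.013 -0.136] turn
shift units [ 0.263 -0.013 -0.195] turn
shift units [ 0.373 -0.013 -0.222] turn
shift units [ 0.487 -0.013 -0.237] turn
shift units [ 0.597 -0.013 -0.231] turn
shift units [ 0.703 -0.013 -0.202] turn
```

Back off slightly and pivot partway (to about 15°), then look.

drive_tool:
  commands: "1 0.03 -0.01 -0.07 0;1 0.09 -0.01 -0.1 0;1 0.15 -0.01 -0.14 0;1 0.2 -0.01 -0.17 0;1 0.26 -0.01 -0.2 0;1 0.32 -0.01 -0.21 0;1 0.37 -0.01 -0.22 0"
  newtons: 20

```text
t: 7.48
tool_pos: [0.5806, 0.0945, 0.0782]
tool_rot: [-0.02, 1.568, 0.02]
contact_force: [-8.2, -0.2, 10.4]
opening: 0.0195
```

```bash
python3 snap.py w7;for a in "15 44 0" "20 45 0" "25 46.5 0" "30 48.5 0"; do python3 place.py 3 $a|tail -1;done
```

```text
t 7.53 pos [0.5803 0.0944 0.0776] xaxis [ 0.002 -0.    -1.   ] yaw_y 91.44 shift units [ 0.098 -0.001 -0.069] turn units 0.02864165091911275 q6 -1.56 F [-6.2 -0.4  9.3] open 0.0192
t 7.53 pos [0.5803 0.0944 0.0776] xaxis [ 0.002 -0.    -1.   ] yaw_y 91.44 shift units [ 0.212 -0.001 -0.085] turn units 0.02864165091911275 q6 -1.56 F [-6.2 -0.4  9.3] open 0.0192
t 7.53 pos [0.5803 0.0944 0.0776] xaxis [ 0.002 -0.    -1.   ] yaw_y 91.44 shift units [ 0.322 -0.001 -0.08 ] turn units 0.02864165091911275 q6 -1.56 F [-6.2 -0.4  9.3] open 0.0192
t 7.53 pos [0.5803 0.0944 0.0776] xaxis [ 0.002 -0.    -1.   ] yaw_y 91.44 shift units [ 0.429 -0.001 -0.052] turn units 0.02864165091911275 q6 -1.56 F [-6.2 -0.4  9.3] open 0.0192
```

View pics/w7.png

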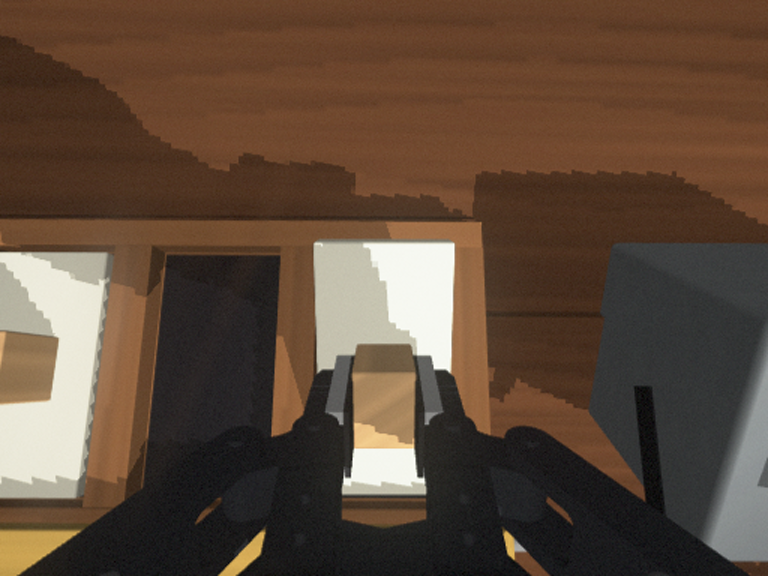

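drive_tool:
  commands: "1 0.06 0 -0.01 0;1 0.11 0 -0.02 0;1 0.17 0 -0.02 0;1 0.22 0 -0.01 0;1 0.28 0 0 0;1 0.34 0 0.02 0;1 0.38 0 0.03 0"
  newtons: 20

```text
t: 8.12
tool_pos: [0.5774, 0.0944, 0.062]
tool_rot: [-0.021, 1.581, 0.019]
contact_force: [-26.4, -2.5, 28.2]
opening: 0.0192
```

```bash
python3 snap.py w8;for a in "30 48.5 0" "30 47 0"; do python3 place.py 3 $a|tail -1;done; python3 ov.py w8 100 180 450 340
```

```text
t 8.17 pos [0.5774 0.0943 0.0621] xaxis [-0.01  -0.001 -1.   ] yaw_y 91.46 shift units [ 0.039 -0.     0.022] turn units 0.03180689571220796 q6 -1.56 F [-21.7  -1.5  20.2] open 0.0192
t 8.17 pos [0.5774 0.0943 0.0621] xaxis [-0.01  -0.001 -1.   ] yaw_y 91.46 shift units [ 0.058 -0.    -0.01 ] turn units 0.03180689571220796 q6 -1.56 F [-21.7  -1.5  20.2] open 0.0192
```

View pics/w8_ov.png

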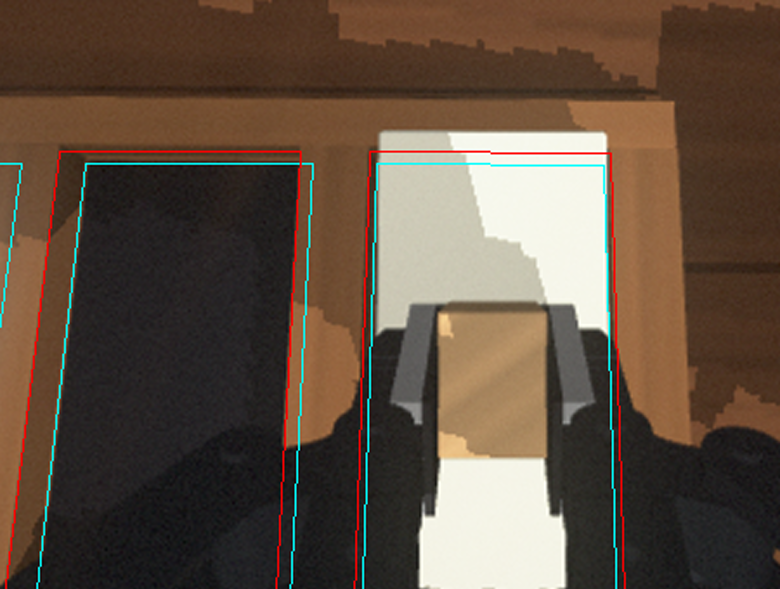

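drive_tool:
  commands: "1 -0.06 0 0.02 0;1 -0.09 0 0.06 0;1 -0.12 0 0.1 0;1 -0.12 0 0.14 0;1 -0.1 0 0.15 0;1 -0.08 0 0.15 0"
  newtons: 20

```text
t: 8.67
tool_pos: [0.5789, 0.0946, 0.0626]
tool_rot: [-0.021, 1.592, 0.02]
contact_force: [-32.1, -2.2, 23.7]
opening: 0.0191
```

```bash
python3 snap.py w9;for a in "30 48.5 0" "30 50 0"; do python3 place.py 3 $a|tail -1;done; python3 ov.py w9 100 180 450 340
```

```text
t 8.72 pos [0.5789 0.0946 0.0627] xaxis [-0.021 -0.001 -1.   ] yaw_y 91.47 shift units [ 0.055 -0.006 -0.015] turn units 0.03527952204164819 q6 -1.56 F [-30.5  -2.1  19.4] open 0.0194
t 8.72 pos [0.5789 0.0946 0.0627] xaxis [-0.021 -0.001 -1.   ] yaw_y 91.47 shift units [ 0.035 -0.007  0.017] turn units 0.03527952204164819 q6 -1.56 F [-30.5  -2.1  19.4] open 0.0194
```

View pics/w9_ov.png

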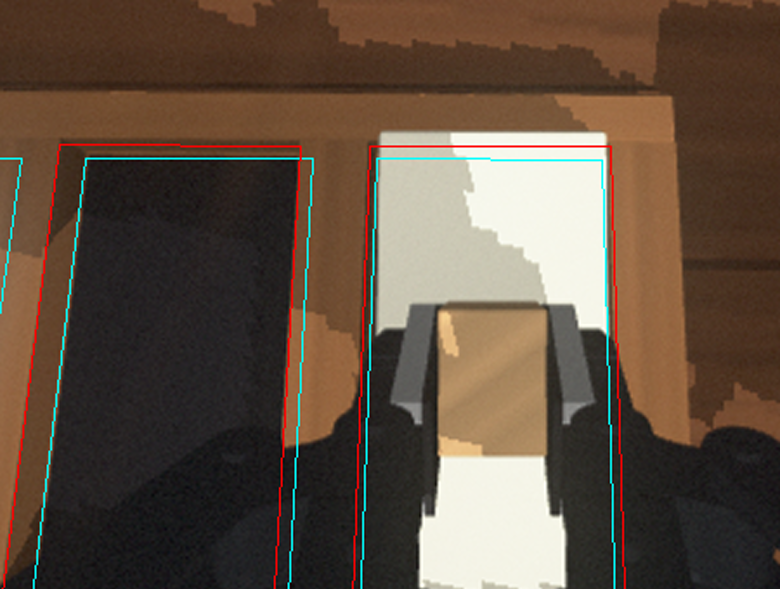

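```bash
cat > hfit.py <<'E'
from held import *
def hfit(n,c,P,s=780/450,o=(100,180)):
    im,d,K,_=load(n+".npz")
    T=np.eye(4);T[:3,3]=[-.1422,.0002,-.0824];T[:3,:3]=[[-.001,-.319,.948],[1,0,.001],[0,.948,.319]]
    np.savez("tmp.npz",im=im,d=d,K=K,T=T)
    c=np.array(c,float); return held("tmp.npz",np.eye(4),c/s+np.array(o),P)
E
python3 - <<'E'
from hfit import *
P=[(-50,-25,12),(-50,25,12),(-13,-10,40),(-13,10,40),(13,-10,40),(13,10,40),(-13,-10,12),(-13,10,12)]
for n,c in (("w8",[(378,133),(606,133),(437,310),(547,310),(438,457),(547,457),(441,302),(544,302)]),("w9",[(378,133),(606,133),(437,310),(547,309),(438,456),(546,457),(441,302),(544,302)])):
    hfit(n,c,P)
im,d,K,T=load("w9.npz")
# depth: along slab mid line and wall
for x,y in ((400,150),(400,200),(560,150),(580,250),(490,500),(490,560),(490,360),(490,440)):
    u=int(round((x*450/780+100)/1.5));v=int(round((y*450/780+180)/1.5));print((x,y),deproj(K,T,d,np.array([u]),np.array([v])).round(4))
E
```

```text
block origin in tool mm [15.1   0.47 11.67] turn about x,y deg [-2.000e-02 -2.417e+01] res [[0.33, -0.09], [-0.35, -0.11], [-0.01, -0.15], [0.28, -0.17], [-0.73, 0.31], [0.72, 0.28], [1.89, -0.06], [-2.18, -0.08]] sd [0.72 0.11 0.27 0.22 0.46]
block origin in tool mm [15.19  0.42 11.71] turn about x,y deg [  0.04 -24.27] res [[0.39, -0.11], [-0.39, -0.04], [-0.04, -0.34], [0.21, 0.07], [-0.83, 0.48], [0.98, 0.11], [1.85, -0.13], [-2.25, -0.11]] sd [0.72 0.11 0.27 0.22 0.46]
(400, 150) [[0.5437 0.0744 0.0413]]
(400, 200) [[0.5532 0.075  0.0468]]
(560, 150) [[0.5424 0.109  0.0428]]
(580, 250) [[0.5626 0.114  0.0497]]
(490, 500) [[0.611  0.0956 0.0703]]
(490, 560) [[0.6225 0.0959 0.0746]]
(490, 360) [[0.5706 0.0946 0.083 ]]
(490, 440) [[0.5831 0.0949 0.089 ]]
```

drive_tool:
  commands: "1 -0.08 0 -0.03 0;1 -0.12 0 0.02 0;1 -0.16 0 0.08 0;1 -0.18 0 0.12 0;1 -0.18 0 0.12 0"
  newtons: 20

```text
t: 9.13
tool_pos: [0.5838, 0.0948, 0.0664]
tool_rot: [-0.02, 1.59, 0.02]
contact_force: [-19.8, 0.5, 2.0]
opening: 0.0191
```

```bash
python3 snap.py w10;for a in "30 48.5 0" "30 50 0"; do python3 place.py 3 $a|tail -1;done; python3 ov.py w10 100 180 450 340
```

```text
t 9.18 pos [0.5838 0.0948 0.0664] xaxis [-0.019 -0.    -1.   ] yaw_y 91.44 shift units [ 0.151 -0.009 -0.136] turn units 0.02859974174774891 q6 -1.56 F [-20.   -1.    2.1] open 0.0192
t 9.18 pos [0.5838 0.0948 0.0664] xaxis [-0.019 -0.    -1.   ] yaw_y 91.44 shift units [ 0.132 -0.009 -0.104] turn units 0.02859974174774891 q6 -1.56 F [-20.   -1.    2.1] open 0.0192
```

View pics/w10_ov.png

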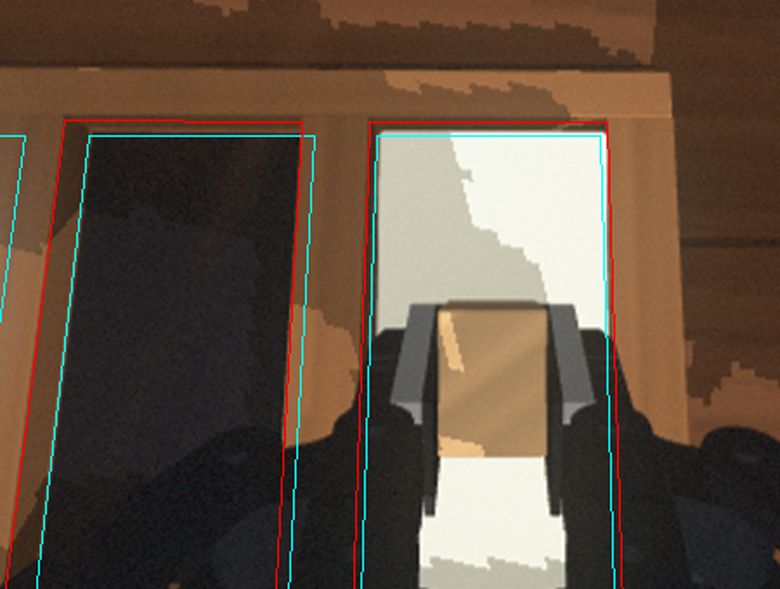

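drive_tool:
  commands: "1 0 0 -0.08 0;1 0.06 0 -0.12 0;1 0.11 0 -0.14 0;1 0.15 0 -0.15 0;1 0.18 0 -0.15 0;1 0.2 0 -0.15 0"
  newtons: 20

```text
t: 9.68
tool_pos: [0.5841, 0.0947, 0.0635]
tool_rot: [-0.02, 1.575, 0.02]
contact_force: [-13.7, -0.5, 9.5]
opening: 0.0194
```

```bash
python3 snap.py w11;for a in "30 48.5 0" "30 50 0"; do python3 place.py 3 $a|tail -1;done; python3 ov.py w11 100 180 450 340
```

```text
t 9.73 pos [0.584  0.0947 0.0634] xaxis [-0.004 -0.    -1.   ] yaw_y 91.45 shift units [ 0.072 -0.005 -0.144] turn units 0.029703537923461455 q6 -1.56 F [-13.7   0.2   9.3] open 0.0191
t 9.73 pos [0.584  0.0947 0.0634] xaxis [-0.004 -0.    -1.   ] yaw_y 91.45 shift units [ 0.054 -0.005 -0.112] turn units 0.029703537923461455 q6 -1.56 F [-13.7   0.2   9.3] open 0.0191
```

View pics/w11_ov.png

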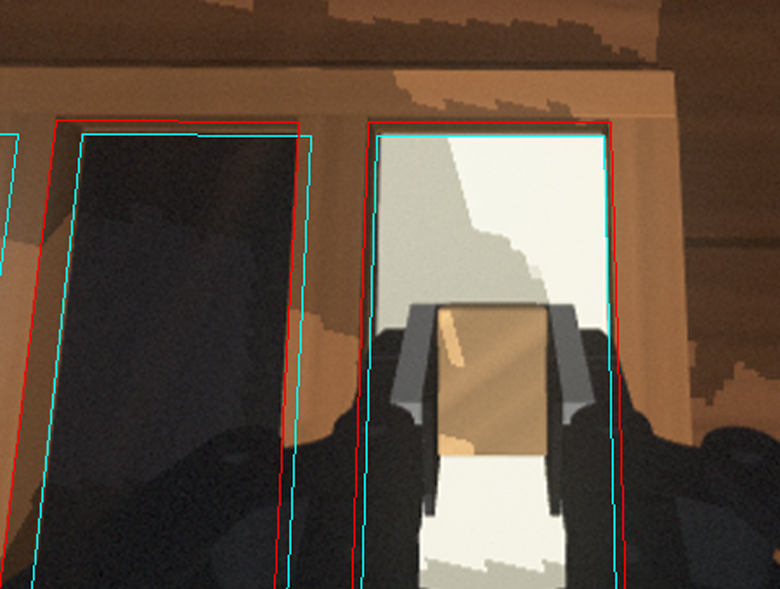

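```bash
cat > slab.py <<'E'
import sys
from place import *
def slab(n,cell):
    "fit slab-top plane from depth: slope and height over the floor plane"
    im,d,K,T=load(n+".npz");vv,uu=np.mgrid[0:384,0:512];vv=vv.ravel();uu=uu.ravel()
    ok=d[vv,uu]>0;Q=deproj(K,T,d,uu,vv)
    y=p[3];a=np.radians(30);L=R.from_euler('z',-y).apply(Q-p[:3])
    xs=L[:,0]*np.cos(a)+L[:,2]*np.sin(a);zs=-L[:,0]*np.sin(a)+L[:,2]*np.cos(a);ys=L[:,1]+.108-.072*cell
    c=im.reshape(-1,3)
    w=c.min(1)>140 if len(sys.argv)<4 else c.min(1)>int(sys.argv[3])
    m=ok&(abs(xs)<.065)&(abs(ys)<.035)&(zs>0)&(zs<.03)&w&((c.max(1).astype(int)-c.min(1))<50)
    A=np.c_[xs[m],ys[m],np.ones(m.sum())];s,*_=np.linalg.lstsq(A,zs[m],rcond=None);r=zs[m]-A@s
    print(n,"n",m.sum(),"pitch vs floor %.2f deg roll %.2f, top z' at centre %.1f, sd %.1f"%(np.degrees(s[0]),np.degrees(s[1]),s[2]*1e3,r.std()*1e3),"x' range",np.percentile(xs[m],[.5,99.5]).round(4),"y' range",np.percentile(ys[m],[.5,99.5]).round(4))
if __name__=="__main__": slab(sys.argv[1],int(sys.argv[2]))
E
python3 slab.py w11 3;python3 slab.py w10 3;python3 slab.py w9 3; python3 slab.py w1 0 100;python3 slab.py w1 1 100
```

```text
w11 n 8518 pitch vs floor -4.83 deg roll 0.10, top z' at centre 15.5, sd 0.7 x' range [-0.0476  0.0476] y' range [-0.0237  0.025 ]
w10 n 8561 pitch vs floor -7.29 deg roll -0.02, top z' at centre 18.2, sd 0.7 x' range [-0.0467  0.049 ] y' range [-0.0236  0.0252]
w9 n 8575 pitch vs floor -7.07 deg roll -0.01, top z' at centre 16.6, sd 0.6 x' range [-0.0528  0.0429] y' range [-0.0237  0.0251]
w1 n 2178 pitch vs floor -0.23 deg roll -1.18, top z' at centre 11.2, sd 1.7 x' range [-0.0513  0.0476] y' range [-0.0248  0.0251]
w1 n 2252 pitch vs floor -0.20 deg roll -1.21, top z' at centre 11.1, sd 2.0 x' range [-0.0515  0.0479] y' range [-0.0282  0.0249]
```

drive_tool:
  commands: "1 0.05 0 0 0;1 0.1 0 0 0;1 0.14 0 0.01 0;1 0.17 0 0.01 0;1 0.2 0 0.01 0;1 0.2 0 0.01 0"
  newtons: 20

```text
t: 10.23
tool_pos: [0.5841, 0.0947, 0.0585]
tool_rot: [-0.02, 1.577, 0.02]
contact_force: [-24.5, -1.6, 25.8]
opening: 0.0191
```

```bash
python3 snap.py w12;for a in "30 50 0"; do python3 place.py 3 $a|tail -1;done; python3 slab.py w12 3
```

```text
t 10.28 pos [0.5841 0.0947 0.0585] xaxis [-0.007 -0.001 -1.   ] yaw_y 91.45 shift units [-0.068 -0.006 -0.115] turn units 0.03162161183161061 q6 -1.56 F [-24.3  -2.2  25.9] open 0.0194
w12 n 8191 pitch vs floor -0.02 deg roll 0.04, top z' at centre 11.4, sd 0.7 x' range [-0.0492  0.0441] y' range [-0.0237  0.0251]
```

drive_tool:
  commands: "1 -0.04 0 -0.03 0;1 -0.08 0 -0.05 0;0.3 -0.08 0 -0.05 0;0.3 -0.08 0 -0.05 0;0.3 -0.08 0 -0.05 0;0.3 -0.08 0 -0.05 0"

```text
t: 10.78
tool_pos: [0.5845, 0.0945, 0.0578]
tool_rot: [-0.02, 1.569, 0.02]
contact_force: [0.1, -0.8, 0.5]
opening: 0.0299
```

```bash
python3 plan.py;python3 snap.py w13;python3 slab.py w13 3
```

```text
t 10.78 pos [0.5845 0.0945 0.0578] xaxis [ 0.001  0.    -1.   ] yaw_y 91.43 shift units None turn units None q6 -1.56 F [ 0.1 -0.8  0.5] open 0.0299
w13 n 9970 pitch vs floor -0.04 deg roll 0.12, top z' at centre 11.4, sd 0.8 x' range [-0.0489  0.0438] y' range [-0.0237  0.025 ]
```

View pics/w13.png

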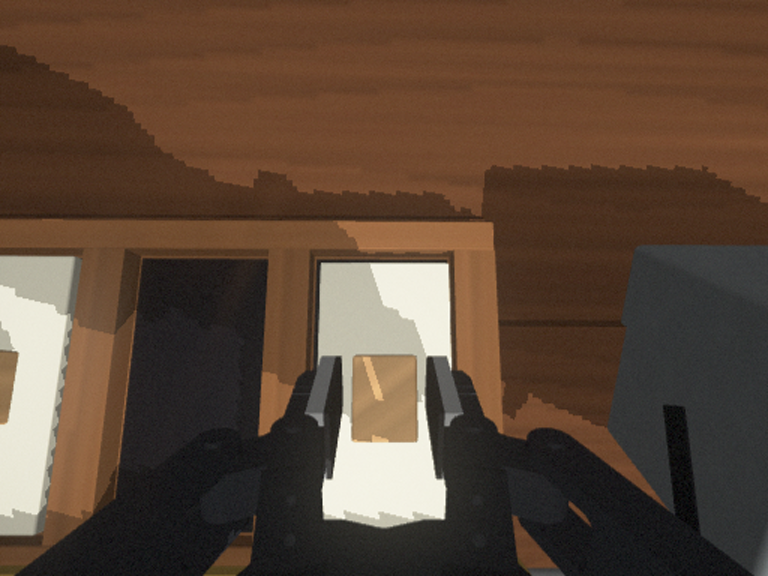

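drive_tool:
  commands: "0.3 -0.5 0 0 0;0.3 -1.2 0 0 0;0.3 -2.2 0 0 0;0.3 -3 0 0 0;0.3 -3.3 0 0 0"

```text
t: 11.25
tool_pos: [0.5868, 0.0947, 0.196]
tool_rot: [-0.019, 1.561, 0.02]
contact_force: [0.9, -0.6, 1.0]
opening: 0.0302
```

```bash
python3 plan.py 0.472 -0.382 0.14 -4.4
```

```text
t 11.25 pos [0.5868 0.0947 0.196 ] xaxis [ 0.01  0.   -1.  ] yaw_y 91.43 shift units [  1.368 -11.841  -3.18 ] turn units -16.83337602869735 q6 -1.56 F [ 0.9 -0.6  1. ] open 0.0302
```

drive_tool:
  commands: "-0.5 0 -11.84 -3.18 19.2;-0.5 0 -11.84 -3.18 19.2;-0.5 0 -11.84 -3.18 19.2;-0.5 0 -11.84 -3.18 19.2;-0.5 0 -11.84 -3.18 19.2;-0.5 0 -11.84 -3.18 19.2;-0.5 0 -11.84 -3.18 19.2;-0.5 0 -11.84 -3.18 19.2"

```text
t: 11.92
tool_pos: [0.5044, -0.2312, 0.1889]
tool_rot: [0.765, 1.432, -0.765]
contact_force: [0.9, -0.1, -0.4]
opening: 0.0642
```

```bash
python3 plan.py 0.472 -0.382 0.13 -4.4
```

```text
t 11.92 pos [ 0.5044 -0.2312  0.1889] xaxis [-0.  0. -1.] yaw_y 33.78 shift units [ 1.472 -2.77   2.682] turn units 7.636360252799794 q6 -1.15 F [ 0.9 -0.1 -0.4] open 0.0642
```

drive_tool:
  commands: "-0.5 1.47 -2.77 2.68 7.64;-0.5 1.47 -2.77 2.68 7.64;-0.5 1.47 -2.77 2.68 7.64;-0.5 1.47 -2.77 2.68 7.64;-0.5 1.47 -2.77 2.68 7.64;-0.5 1.47 -2.77 2.68 7.64;-0.5 1.47 -2.77 2.68 7.64"

```text
t: 12.5
tool_pos: [0.473, -0.3809, 0.1292]
tool_rot: [1.263, 1.176, -1.263]
contact_force: [-0.1, 0.2, -0.2]
opening: 0.0641
```

```bash
python3 plan.py 0.472 -0.382 0.13 -4.4;python3 snap.py w14
```

```text
t 12.50 pos [ 0.473  -0.3809  0.1292] xaxis [-0.001  0.002 -1.   ] yaw_y -4.19 shift units [-0.021 -0.024  0.03 ] turn units 0.042884538631574286 q6 -0.73 F [-0.1  0.2 -0.2] open 0.0641
```

View pics/w14.png

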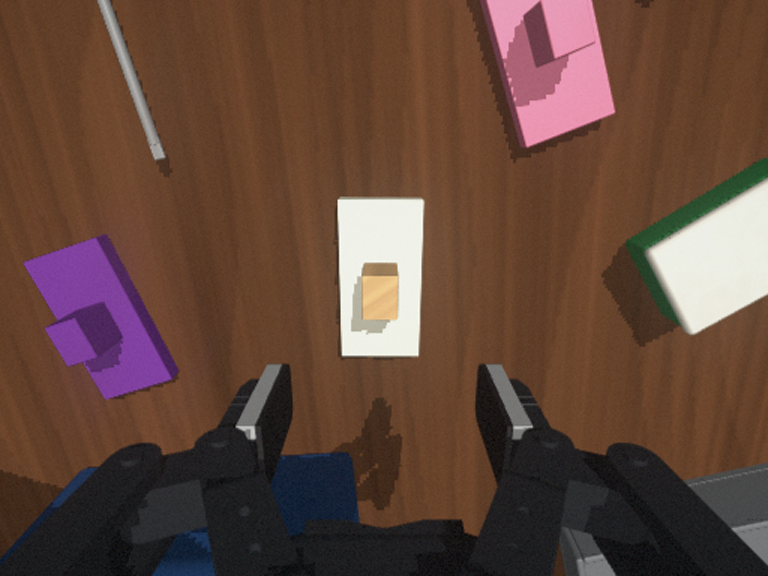

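The white block is centred at about (380,277) between the jaws. The purple decoy at (100,315), the pink one at (550,70) and the tin are clear of it.

```bash
python3 -c "
from blk import *
blk('w14.npz',[(338,198),(424,198),(419,356),(341,356)],[(362,276),(399,276),(398,320),(362,320)])"
python3 plan.py 0.471 -0.3830 0.0155 -4.8
```

```text
z 0.012 centre [ 0.4706 -0.3813] 49.1mm@-4.1 100.2mm@-94.4 50.1mm@175.9 100.2mm@85.1 
z 0.04 centre [ 0.4707 -0.382 ] 19.9mm@-4.1 25.6mm@-94.8 20.0mm@175.9 25.6mm@85.0 
t 12.55 pos [ 0.4734 -0.3805  0.1297] xaxis [-0.001  0.001 -1.   ] yaw_y -4.04 shift units [ 2.855 -0.054  0.068] turn units 0.15205158312751904 q6 -0.73 F [ 0.6  0.  -0.6] open 0.0640
```

```bash
python3 plan.py 0.4706 -0.3817 0.0155 -4.5
```

```text
t 12.55 pos [ 0.4734 -0.3805  0.1297] xaxis [-0.001  0.001 -1.   ] yaw_y -4.04 shift units [ 2.855 -0.066  0.037] turn units 0.09205158312751963 q6 -0.73 F [ 0.6  0.  -0.6] open 0.0640
```

drive_tool:
  commands: "-0.3 1 -0.06 0.04 0.1;-0.3 2 -0.06 0.04 0.1;-0.3 2.6 -0.06 0.04 0.1;-0.3 2.85 -0.06 0.04 0.1;-0.3 2.85 -0.06 0.04 0.1;-0.3 2.85 -0.06 0.04 0.1"

```text
t: 13.05
tool_pos: [0.4719, -0.3819, 0.0174]
tool_rot: [1.267, 1.17, -1.267]
contact_force: [0.8, -0.3, -0.1]
opening: 0.0554
```

```bash
python3 plan.py 0.4706 -0.3817 0.0155 -4.5
```

```text
t 13.05 pos [ 0.4719 -0.3819  0.0174] xaxis [ 0.001 -0.001 -1.   ] yaw_y -4.49 shift units [ 0.048 -0.033 -0.001] turn units 0.0016966737170093892 q6 -0.72 F [ 0.8 -0.3 -0.1] open 0.0554
```

drive_tool:
  commands: "1 0.05 -0.03 0 0;1 0.05 -0.03 0 0;1 0.05 -0.03 0 0;1 0.05 -0.03 0 0;1 0.05 -0.03 0 0;1 0.05 -0.03 0 0;1 0.05 -0.03 0 0"
  newtons: 40

```text
t: 13.63
tool_pos: [0.4712, -0.3829, 0.0169]
tool_rot: [1.267, 1.167, -1.267]
contact_force: [-0.1, 0.9, 6.2]
opening: 0.0192
```

drive_tool:
  commands: "1 -0.3 0 0 0;1 -0.8 0 0 0;1 -1.5 0 0 0;1 -2.5 0 0 0;1 -3.5 0 0 0;1 -3.9 0 0 0;1 -3.9 0 0 0"

```text
t: 14.22
tool_pos: [0.4724, -0.3839, 0.1777]
tool_rot: [1.266, 1.159, -1.265]
contact_force: [0.9, -0.2, -2.6]
opening: 0.0192
```

```bash
python3 place.py 2 0 43 90
```

```text
target [0.5404 0.0215 0.1652] 91.2967706931208
t 14.22 pos [ 0.4724 -0.3839  0.1777] xaxis [ 0.008 -0.008 -1.   ] yaw_y -4.55 shift units [  0.245   0.889 -10.239] turn units 16.830066448239553 q6 -0.73 F [ 0.9 -0.2 -2.6] open 0.0192
```

drive_tool:
  commands: "1 -0.2 0.05 -0.4 -1.2;1 -0.2 0.1 -1 -2.6;1 -0.2 0.2 -1.7 -4;1 -0.2 0.25 -2.4 -5.4;1 -0.2 0.3 -3.1 -6.8;1 -0.2 0.4 -3.9 -8.2;1 -0.2 0.45 -4.7 -9.6;1 -0.2 0.5 -5.5 -11"

```text
t: 14.88
tool_pos: [0.506, -0.1618, 0.1759]
tool_rot: [0.537, 1.508, -0.536]
contact_force: [1.0, -0.4, -2.6]
opening: 0.0192
```

```bash
python3 place.py 2 0 43 95
```

```text
target [0.5379 0.0214 0.1696] 91.2967706931208
t 14.88 pos [ 0.506  -0.1618  0.1759] xaxis [-0.004  0.002 -1.   ] yaw_y 50.76 shift units [ 0.163  4.052 -2.279] turn units -8.106698988711457 q6 -1.34 F [ 1.  -0.4 -2.6] open 0.0192
```

drive_tool:
  commands: "1 0 0.7 -0.4 -1.4;1 0 1.4 -0.8 -2.8;1 0 2.1 -1.2 -4.2;1 0 2.8 -1.6 -5.6;1 0 3.4 -1.9 -7;1 0.1 3.9 -2.2 -8.1;1 0.16 4.05 -2.28 -8.1;1 0.16 4.05 -2.28 -8.1"

```text
t: 15.55
tool_pos: [0.5386, 0.0206, 0.1692]
tool_rot: [-0.013, 1.576, 0.014]
contact_force: [0.3, -0.2, -2.9]
opening: 0.0194
```

```bash
python3 place.py 2 0 43 30;python3 snap.py w15;python3 ov.py w15 100 180 450 340
```

```text
target [0.5704 0.0221 0.1133] 91.2967706931208
t 15.55 pos [0.5386 0.0206 0.1692] xaxis [-0.005  0.001 -1.   ] yaw_y 91.01 shift units [1.394 0.023 0.802] turn units -0.056650127257734086 q6 -1.69 F [ 0.3 -0.2 -2.9] open 0.0194
```

View pics/w15_ov.png

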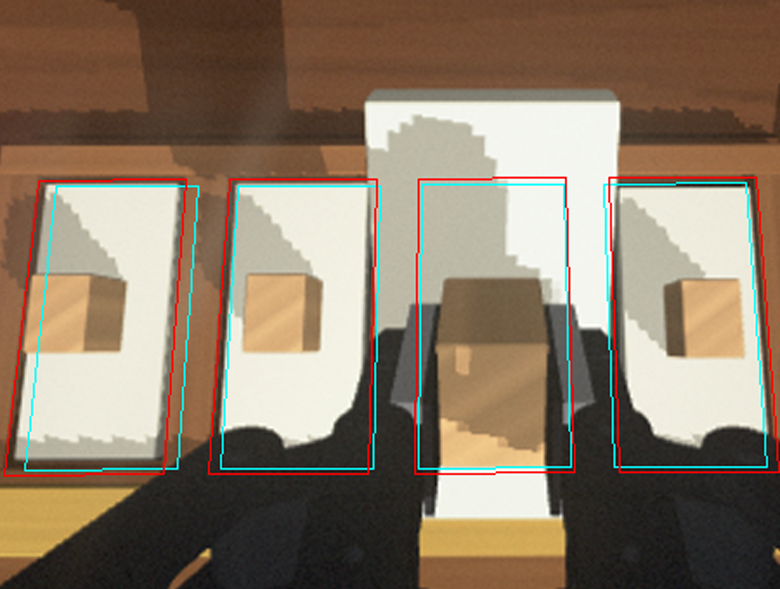

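```bash
sed -i 's/dz=.019,h=.034/dz=.0185,h=.024/' place.py; for a in "0 43 30" "0 43 3" "0 43 0" "30 49 0"; do python3 place.py 2 $a;done
```

```text
target [0.5704 0.0221 0.1128] 91.2967706931208
t 15.60 pos [0.5389 0.0194 0.1699] xaxis [-0.004 -0.    -1.   ] yaw_y 90.94 shift units [1.423 0.056 0.795] turn units -0.07106901811546606 q6 -1.69 F [-0.  -0.1 -2. ] open 0.0191
target [0.5839 0.0224 0.0894] 91.2967706931208
t 15.60 pos [0.5389 0.0194 0.1699] xaxis [-0.004 -0.    -1.   ] yaw_y 90.94 shift units [2.007 0.058 1.135] turn units -0.07106901811546606 q6 -1.69 F [-0.  -0.1 -2. ] open 0.0191
target [0.5854 0.0225 0.0868] 91.2967706931208
t 15.60 pos [0.5389 0.0194 0.1699] xaxis [-0.004 -0.    -1.   ] yaw_y 90.94 shift units [2.071 0.058 1.172] turn units -0.07106901811546606 q6 -1.69 F [-0.  -0.1 -2. ] open 0.0191
target [0.5853 0.0225 0.0616] 91.2967706931208
t 15.60 pos [0.5389 0.0194 0.1699] xaxis [-0.004 -0.    -1.   ] yaw_y 90.94 shift units [2.702 0.058 1.173] turn units -0.07106901811546606 q6 -1.69 F [-0.  -0.1 -2. ] open 0.0191
```

drive_tool:
  commands: "1 0.4 0.01 0.22 -0.05;1 0.8 0.02 0.44 -0.05;1 1.2 0.02 0.66 -0.05;1 1.39 0.02 0.8 -0.05;1 1.39 0.02 0.8 -0.05"
  newtons: 25

```text
t: 16.02
tool_pos: [0.5711, 0.0191, 0.1137]
tool_rot: [-0.014, 1.576, 0.015]
contact_force: [-1.3, 0.1, -1.6]
opening: 0.0192
```

```bash
for a in "0 43 3" "0 43 -1" ; do python3 place.py 2 $a;done
```

```text
target [0.5839 0.0224 0.0894] 91.2967706931208
t 16.02 pos [0.5711 0.0191 0.1137] xaxis [-0.005  0.    -1.   ] yaw_y 91.05 shift units [0.607 0.077 0.325] turn units -0.04926034272409367 q6 -1.69 F [-1.3  0.1 -1.6] open 0.0192
target [0.5859 0.0225 0.0859] 91.2967706931208
t 16.02 pos [0.5711 0.0191 0.1137] xaxis [-0.005  0.    -1.   ] yaw_y 91.05 shift units [0.693 0.077 0.376] turn units -0.04926034272409367 q6 -1.69 F [-1.3  0.1 -1.6] open 0.0192
```

drive_tool:
  commands: "1 0.15 0.06 0.08 -0.05;1 0.3 0.065 0.16 -0.05;1 0.45 0.065 0.24 -0.05;1 0.6 0.065 0.32 -0.05;1 0.6 0.065 0.32 -0.05"
  newtons: 25

```text
t: 16.43
tool_pos: [0.5848, 0.0232, 0.0914]
tool_rot: [-0.02, 1.572, 0.02]
contact_force: [-0.3, -0.6, -2.8]
opening: 0.019
```

```bash
for a in "0 43 0" "10 43 0" "20 45 0" "30 49 0" ; do python3 place.py 2 $a|tail -1;done
```

```text
t 16.43 pos [0.5848 0.0232 0.0914] xaxis [-0.002  0.    -1.   ] yaw_y 91.44 shift units [ 0.114 -0.019  0.015] turn units 0.028605475432269146 q6 -1.68 F [-0.3 -0.6 -2.8] open 0.0190
t 16.43 pos [0.5848 0.0232 0.0914] xaxis [-0.002  0.    -1.   ] yaw_y 91.44 shift units [ 0.341 -0.019 -0.07 ] turn units 0.028605475432269146 q6 -1.68 F [-0.3 -0.6 -2.8] open 0.0190
t 16.43 pos [0.5848 0.0232 0.0914] xaxis [-0.002  0.    -1.   ] yaw_y 91.44 shift units [ 0.553 -0.019 -0.071] turn units 0.028605475432269146 q6 -1.68 F [-0.3 -0.6 -2.8] open 0.0190
t 16.43 pos [0.5848 0.0232 0.0914] xaxis [-0.002  0.    -1.   ] yaw_y 91.44 shift units [ 0.745 -0.019  0.014] turn units 0.028605475432269146 q6 -1.68 F [-0.3 -0.6 -2.8] open 0.0190
```

drive_tool:
  commands: "1 0.06 -0.03 0 0;1 0.12 -0.03 0 0;1 0.2 -0.03 -0.03 0;1 0.28 -0.03 -0.05 0;1 0.35 -0.03 -0.07 0;1 0.42 -0.03 -0.07 0;1 0.49 -0.03 -0.07 0;1 0.55 -0.03 -0.07 0"
  newtons: 20

```text
t: 17.1
tool_pos: [0.5803, 0.0218, 0.0726]
tool_rot: [-0.021, 1.577, 0.02]
contact_force: [-16.5, -0.1, 13.7]
opening: 0.0196
```

```bash
for a in "20 45 0" "25 47 0" "30 49 0" ; do python3 place.py 2 $a|tail -1;done; python3 snap.py w16; python3 slab.py w16 2
```

```text
t 17.10 pos [0.5803 0.0218 0.0726] xaxis [-0.006 -0.001 -1.   ] yaw_y 91.46 shift units [0.084 0.014 0.041] turn units 0.03351119573008532 q6 -1.69 F [-16.5  -0.1  13.7] open 0.0196
t 17.10 pos [0.5803 0.0218 0.0726] xaxis [-0.006 -0.001 -1.   ] yaw_y 91.46 shift units [0.179 0.014 0.079] turn units 0.03351119573008532 q6 -1.69 F [-16.5  -0.1  13.7] open 0.0196
t 17.10 pos [0.5803 0.0218 0.0726] xaxis [-0.006 -0.001 -1.   ] yaw_y 91.46 shift units [0.275 0.014 0.126] turn units 0.03351119573008532 q6 -1.69 F [-16.5  -0.1  13.7] open 0.0196
w16 n 2154 pitch vs floor -19.17 deg roll -0.04, top z' at centre 25.5, sd 0.9 x' range [-0.0152  0.0439] y' range [-0.0246  0.0243]
```

drive_tool:
  commands: "1 -0.03 0.005 0.02 0;1 -0.04 0.005 0.06 0;1 0.02 0.005 0.1 0;1 0.08 0.005 0.11 0;1 0.14 0.005 0.12 0;1 0.2 0.005 0.13 0"
  newtons: 20

```text
t: 17.65
tool_pos: [0.5811, 0.0219, 0.0621]
tool_rot: [-0.021, 1.588, 0.019]
contact_force: [-25.6, -2.0, 14.8]
opening: 0.0195
```

```bash
sed -i 's/(zs<.03)/(zs<.042)/' slab.py; for a in "25 47 0" "30 49 0" ; do python3 place.py 2 $a|tail -1;done; python3 slab.py w16 2;python3 snap.py w17; python3 slab.py w17 2;python3 ov.py w17 100 180 450 340
```

```text
t 17.65 pos [0.5811 0.0219 0.0621] xaxis [-0.017 -0.001 -1.   ] yaw_y 91.47 shift units [-0.083  0.012  0.058] turn units 0.034895791916855504 q6 -1.68 F [-25.6  -2.   14.8] open 0.0195
t 17.65 pos [0.5811 0.0219 0.0621] xaxis [-0.017 -0.001 -1.   ] yaw_y 91.47 shift units [0.012 0.012 0.107] turn units 0.034895791916855504 q6 -1.68 F [-25.6  -2.   14.8] open 0.0195
w16 n 8064 pitch vs floor -19.69 deg roll 0.01, top z' at centre 25.8, sd 0.8 x' range [-0.0485  0.0437] y' range [-0.0247  0.0243]
w17 n 9160 pitch vs floor -8.93 deg roll 0.05, top z' at centre 17.7, sd 0.7 x' range [-0.0555  0.0417] y' range [-0.0246  0.0244]
```

View pics/w17_ov.png

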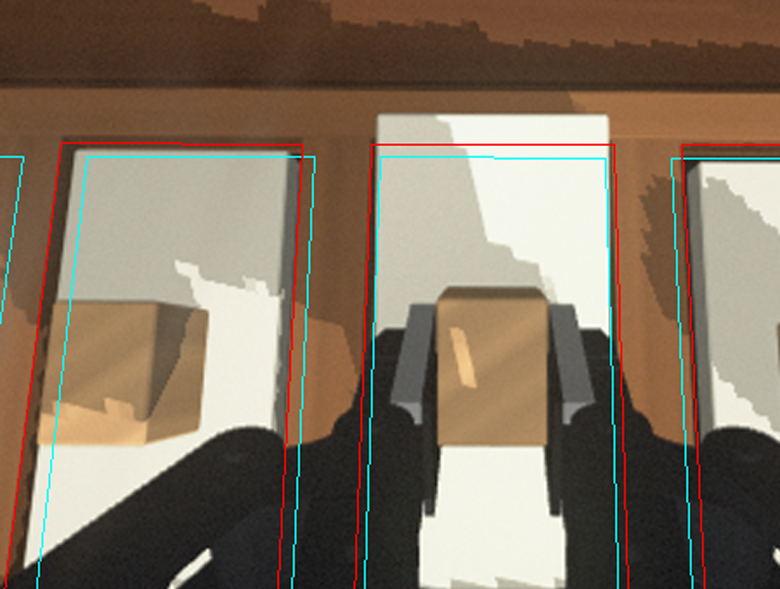

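drive_tool:
  commands: "1 -0.08 0 -0.05 0;1 -0.14 0 -0.02 0;1 -0.2 0 0.04 0;1 -0.24 0 0.1 0;1 -0.26 0 0.16 0;1 -0.26 0 0.16 0"
  newtons: 20

```text
t: 18.2
tool_pos: [0.5875, 0.0225, 0.0697]
tool_rot: [-0.02, 1.589, 0.02]
contact_force: [-17.6, -1.6, 1.0]
opening: 0.0189
```

```bash
for a in "25 49 0" "30 50 0" ; do python3 place.py 2 $a|tail -1;done; python3 snap.py w18; python3 slab.py w18 2
```

```text
t 18.20 pos [0.5875 0.0225 0.0697] xaxis [-0.018 -0.    -1.   ] yaw_y 91.45 shift units [ 0.082  0.002 -0.056] turn units 0.03073501741532425 q6 -1.68 F [-17.6  -1.6   1. ] open 0.0189
t 18.20 pos [0.5875 0.0225 0.0697] xaxis [-0.018 -0.    -1.   ] yaw_y 91.45 shift units [ 0.19   0.002 -0.029] turn units 0.03073501741532425 q6 -1.68 F [-17.6  -1.6   1. ] open 0.0189
w18 n 9165 pitch vs floor -8.82 deg roll 0.10, top z' at centre 22.4, sd 0.7 x' range [-0.0462  0.0511] y' range [-0.0241  0.0249]
```

drive_tool:
  commands: "1 0.04 0 -0.08 0;1 0.1 0 -0.12 0;1 0.16 0 -0.14 0;1 0.22 0 -0.14 0;1 0.28 0 -0.14 0;1 0.33 0 -0.14 0;1 0.38 0 -0.13 0;1 0.43 0 -0.13 0"
  newtons: 20

```text
t: 18.92
tool_pos: [0.5896, 0.0224, 0.0595]
tool_rot: [-0.02, 1.571, 0.02]
contact_force: [-18.2, 2.0, 41.8]
opening: 0.0195
```

```bash
for a in "30 50 0" ; do python3 place.py 2 $a|tail -1;done; python3 snap.py w19; python3 slab.py w19 2
```

```text
t 18.92 pos [0.5896 0.0224 0.0595] xaxis [-0. -0. -1.] yaw_y 91.45 shift units [-0.065  0.005 -0.084] turn units 0.03077289445807594 q6 -1.68 F [-18.2   2.   41.8] open 0.0195
w19 n 8826 pitch vs floor -0.05 deg roll 0.05, top z' at centre 11.5, sd 0.8 x' range [-0.0493  0.0475] y' range [-0.0242  0.0247]
```

drive_tool:
  commands: "1 -0.06 0 -0.03 0;1 -0.12 0 -0.05 0;1 -0.12 0 -0.05 0;0.3 -0.12 0 -0.05 0;0.3 -0.12 0 -0.05 0;0.3 -0.12 0 -0.05 0;0.3 -0.12 0 -0.05 0"

```text
t: 19.55
tool_pos: [0.587, 0.0222, 0.0608]
tool_rot: [-0.02, 1.57, 0.02]
contact_force: [0.8, 0.7, -0.3]
opening: 0.03
```

```bash
python3 plan.py; python3 snap.py w20; python3 slab.py w20 2
```

```text
t 19.55 pos [0.587  0.0222 0.0608] xaxis [ 0. -0. -1.] yaw_y 91.44 shift units None turn units None q6 -1.68 F [ 0.8  0.7 -0.3] open 0.0300
w20 n 10671 pitch vs floor -0.05 deg roll 0.10, top z' at centre 11.5, sd 0.9 x' range [-0.052   0.0457] y' range [-0.0242  0.0244]
```

View pics/w20.png

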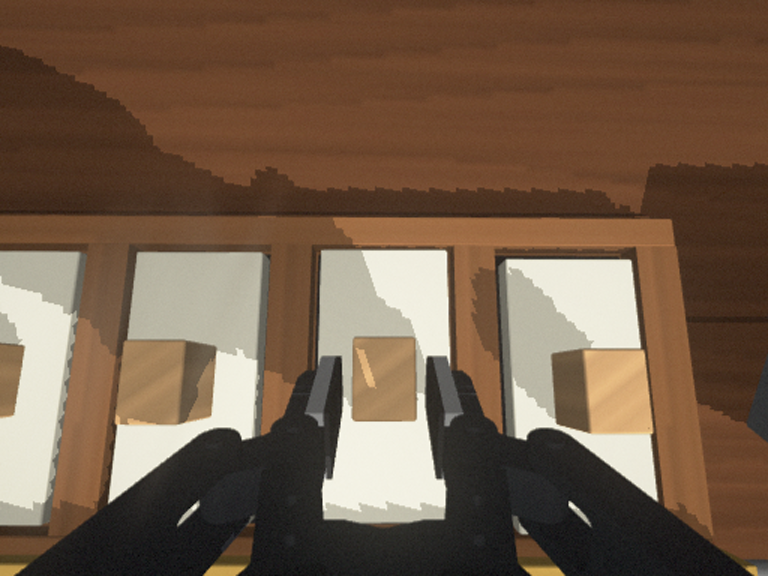

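drive_tool:
  commands: "0.3 -0.5 0 0 0;0.3 -1.2 0 0 0;0.3 -2.2 0 0 0;0.3 -3.2 0 0 0;0.3 -4 0 0 0;0.3 -4.2 0 0 0"

```text
t: 20.1
tool_pos: [0.59, 0.022, 0.2367]
tool_rot: [-0.021, 1.559, 0.019]
contact_force: [1.3, -0.6, -0.0]
opening: 0.0301
```

```bash
python3 plan.py 0.57 0.2565 0.22 77
```

```text
t 20.10 pos [0.59   0.022  0.2367] xaxis [ 0.012 -0.001 -1.   ] yaw_y 91.44 shift units [ 0.406  5.873 -0.356] turn units 2.8889023240432494 q6 -1.68 F [ 1.3 -0.6 -0. ] open 0.0301
```

drive_tool:
  commands: "-0.2 0.2 1 -0.1 0.6;-0.2 0.3 2 -0.2 1.2;-0.2 0.4 3 -0.3 1.8;-0.2 0.4 4 -0.36 2.4;-0.2 0.4 5 -0.36 2.9;-0.2 0.4 5.87 -0.36 2.9;-0.2 0.4 5.87 -0.36 2.9;-0.2 0.4 5.87 -0.36 2.9"

```text
t: 20.77
tool_pos: [0.5658, 0.2582, 0.2117]
tool_rot: [0.176, 1.565, -0.177]
contact_force: [-0.2, -0.9, 0.3]
opening: 0.0511
```

```bash
python3 snap.py w21; python3 plan.py 0.5928 0.2563 0.18 77
```

```text
t 20.82 pos [0.5661 0.2569 0.2119] xaxis [-0.001 -0.001 -1.   ] yaw_y 77.02 shift units [0.797 0.136 0.654] turn units 0.0032890379563696114 q6 -1.04 F [ 0.6  0.7 -0.1] open 0.0514
```

View pics/w21.png

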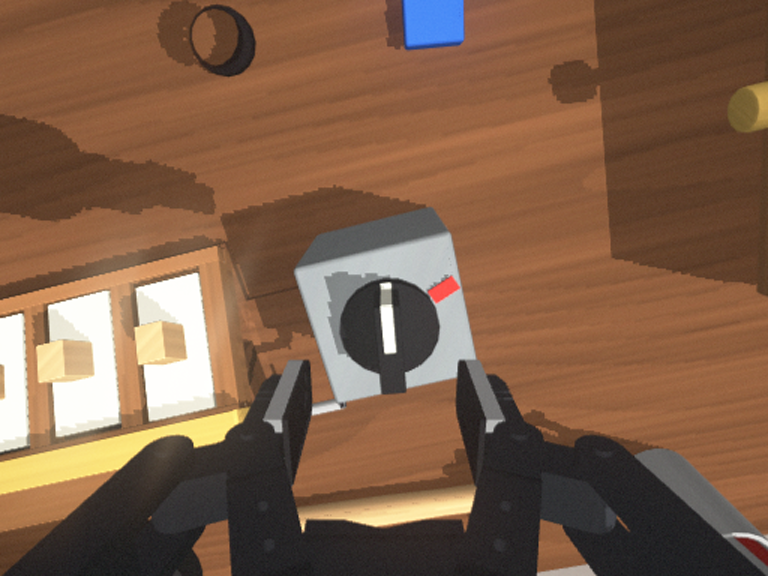

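Run:
```python
from h import *
im,*_=load("w21.npz");cv2.imwrite("pics/c6.png",cv2.resize(im[130:275,190:325],None,fx=4,fy=4,interpolation=cv2.INTER_CUBIC))
```

```text
(no output)
```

View pics/c6.png

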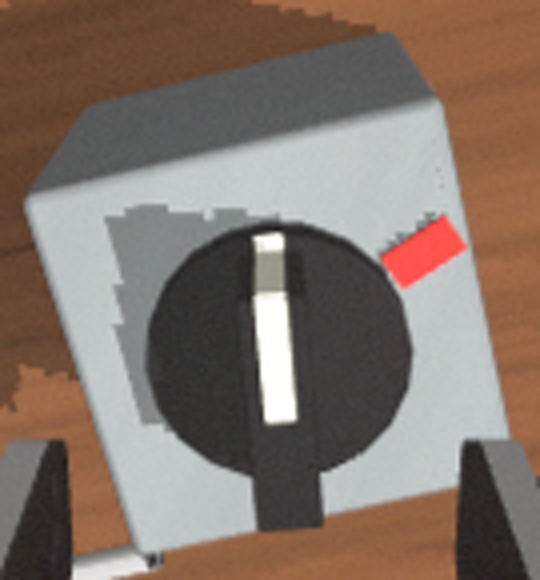

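```bash
python3 - <<'E'
from rack import *
im,d,K,T=load("w21.npz");p=np.load("rackp.npy")
g=lambda c,z:rayz(K,T,*(np.array([190,130])+(np.array(c,float)+.5)/4-.5).T,z)[:, :2]
b=g([(240,296),(300,293),(322,525),(258,530)],.138);print("bar",b.round(4).tolist(),b.mean(0).round(4))
f=b[:2].mean(0);r=b[2:].mean(0);print("len",np.linalg.norm(f-r),"width",np.linalg.norm(b[0]-b[1]),np.linalg.norm(b[2]-b[3]))
v=f-r;h=np.degrees(np.arctan2(v[1],v[0]));print("heading",h,"angle from rack -x (cw)",180+np.degrees(p[3])-h)
s=g([(271,293),(280,423)],.138);v=s[0]-s[1];h=np.degrees(np.arctan2(v[1],v[0]));print("stripe",s.round(4).tolist(),np.linalg.norm(v),h)
m=g([(393,272),(455,230)],.1);v=m[1]-m[0];print("mark",m.round(4).tolist(),"heading",np.degrees(np.arctan2(v[1],v[0])), "from axis",np.degrees(np.arctan2(*(m.mean(0)-b.mean(0))[::-1])))
k=g([(147,350),(412,352),(279,222),(279,478)],.110);print("disc",k.round(4).tolist())
E
python3 plan.py 0.5928 0.2563 0.18 77
```

```text
bar [[0.5648, 0.2541], [0.5667, 0.2655], [0.6177, 0.2591], [0.6159, 0.2459]] [0.5913 0.2561]
len 0.05155752710101149 width 0.011580563331261983 0.01325336269607642
heading 171.83948416032533 angle from rack -x (cw) 9.457286532795479
stripe [[0.5655, 0.2601], [0.593, 0.2557]] 0.027837923189770866 170.97351148143701
mark [[0.5807, 0.285], [0.574, 0.3004]] heading 113.56052591059162 from axis 110.82560066615888
disc [[0.5829, 0.2282], [0.5964, 0.2852], [0.5604, 0.2631], [0.6205, 0.2497]]
t 20.82 pos [0.5661 0.2569 0.2119] xaxis [-0.001 -0.001 -1.   ] yaw_y 77.02 shift units [0.797 0.136 0.654] turn units 0.0032890379563696114 q6 -1.04 F [ 0.6  0.7 -0.1] open 0.0514
```

```bash
python3 plan.py 0.592 0.256 0.16 81.4
```

```text
t 20.82 pos [0.5661 0.2569 0.2119] xaxis [-0.001 -0.001 -1.   ] yaw_y 77.02 shift units [1.297 0.125 0.636] turn units -0.8767109620436315 q6 -1.04 F [ 0.6  0.7 -0.1] open 0.0514
```

drive_tool:
  commands: "-0.2 0.4 0.12 0.4 -0.9;-0.2 0.9 0.12 0.64 -0.9;-0.2 1.3 0.12 0.64 -0.9;-0.2 1.3 0.12 0.64 -0.9;-0.2 1.3 0.12 0.64 -0.9"

```text
t: 21.23
tool_pos: [0.5919, 0.2538, 0.1592]
tool_rot: [0.118, 1.57, -0.12]
contact_force: [-0.1, 0.2, 0.7]
opening: 0.0513
```

```bash
python3 plan.py 0.592 0.256 0.1145 81.4; python3 snap.py w22
```

```text
t 21.23 pos [0.5919 0.2538 0.1592] xaxis [-0.003 -0.001 -1.   ] yaw_y 81.33 shift units [ 1.118  0.056 -0.003] turn units -0.014480974431859295 q6 -1.13 F [-0.1  0.2  0.7] open 0.0513
```

View pics/w22.png

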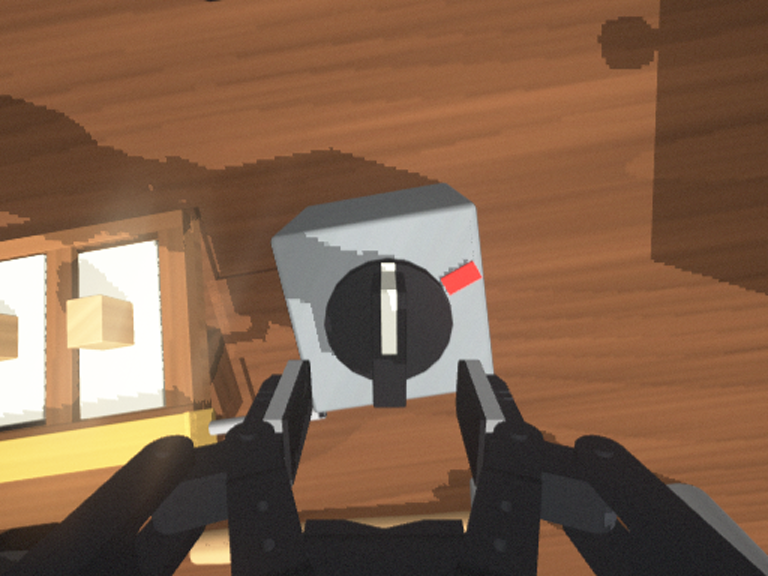

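drive_tool:
  commands: "-0.2 0.4 0.05 0 0;-0.2 0.8 0.05 0 0;-0.2 1.1 0.05 0 0;-0.2 1.12 0.05 0 0;-0.2 1.12 0.05 0 0"

```text
t: 21.7
tool_pos: [0.5926, 0.2572, 0.1159]
tool_rot: [0.117, 1.568, -0.118]
contact_force: [0.1, -0.3, 0.2]
opening: 0.0511
```

```bash
python3 plan.py 0.592 0.256 0.1145 81.4
```

```text
t 21.70 pos [0.5926 0.2572 0.1159] xaxis [-0.001 -0.    -1.   ] yaw_y 81.42 shift units [ 0.034 -0.032 -0.011] turn units 0.004182016920924525 q6 -1.13 F [ 0.1 -0.3  0.2] open 0.0511
```

drive_tool:
  commands: "1 0.02 -0.02 -0.01 0;1 0.02 -0.02 -0.01 0;1 0.02 -0.02 -0.01 0;1 0.02 -0.02 -0.01 0;1 0.02 -0.02 -0.01 0;1 0.02 -0.02 -0.01 0;1 0.02 -0.02 -0.01 0"
  newtons: 60

```text
t: 22.28
tool_pos: [0.5928, 0.2558, 0.1167]
tool_rot: [0.116, 1.567, -0.119]
contact_force: [-2.4, -4.5, 4.1]
opening: 0.0127
```

```bash
python3 plan.py 0.592 0.256 0.1145 81.4; python3 snap.py w23
```

```text
t 22.28 pos [0.5928 0.2558 0.1167] xaxis [ 0.001 -0.002 -1.   ] yaw_y 81.44 shift units [ 0.054  0.003 -0.02 ] turn units 0.0071514954107271935 q6 -1.13 F [-2.4 -4.5  4.1] open 0.0127
```

View pics/w23.png

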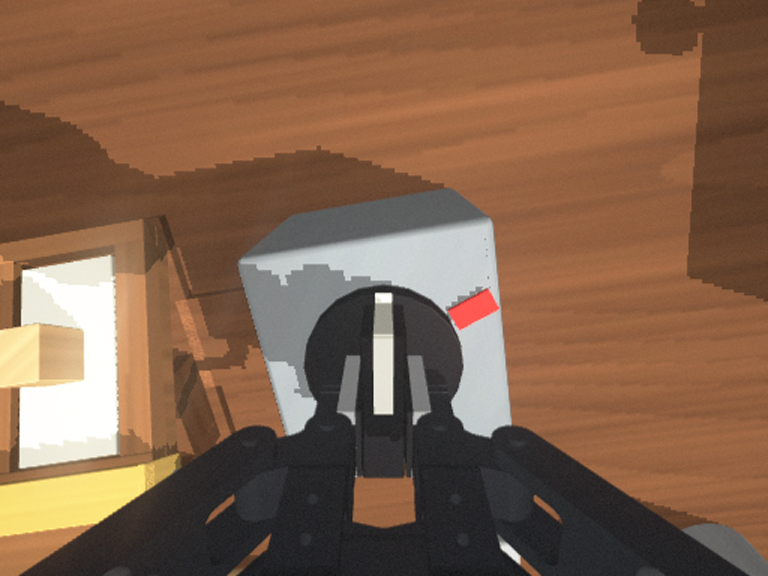

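drive_tool:
  commands: "1 0 0 0 0.6;1 0 0 0 1.6;1 0 0 0 2.6;1 0 0 0 3.6;1 0 0 0 4.6;1 0 0 0 5.6;1 0 0 0 6.6;1 0 0 0 7.6"
  newtons: 60

```text
t: 23.0
tool_pos: [0.5928, 0.2557, 0.1167]
tool_rot: [0.637, 1.473, -0.64]
contact_force: [-3.2, -4.8, 4.7]
opening: 0.0127
```

```bash
python3 plan.py 0.592 0.256 0.1145 22.5; python3 snap.py w24
```

```text
t 23.00 pos [0.5928 0.2557 0.1167] xaxis [ 0.001 -0.002 -1.   ] yaw_y 43.19 shift units [ 0.055 -0.009 -0.019] turn units 4.1383715462827695 q6 -0.46 F [-3.2 -4.8  4.7] open 0.0127
```

View pics/w24.png

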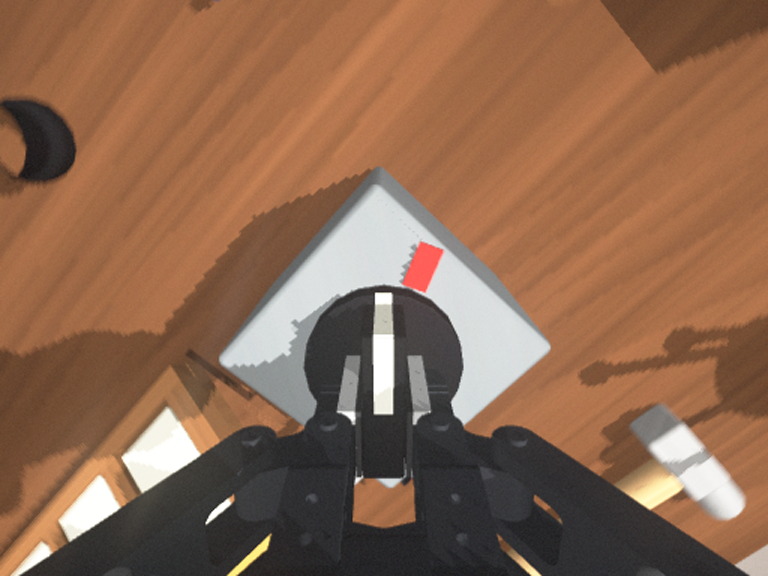

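drive_tool:
  commands: "1 0 0 0 1;1 0 0 0 2;1 0 0 0 3;1 0 0 0 3.7;1 0 0 0 4.1;1 0 0 0 4.1;1 0 0 0 4.1"
  newtons: 60

```text
t: 23.63
tool_pos: [0.5927, 0.2557, 0.1167]
tool_rot: [0.908, 1.37, -0.911]
contact_force: [-3.1, -4.0, 4.8]
opening: 0.013
```

```bash
python3 plan.py 0.592 0.256 0.1145 22.5; python3 snap.py w25; python3 snap.py t25 top;python3 - <<'E'
from h import *
im,*_=load("w25.npz");cv2.imwrite("pics/c7.png",cv2.resize(im[110:290,170:340],None,fx=3.3,fy=3.3,interpolation=cv2.INTER_CUBIC))
im,*_=load("t25.npz");cv2.imwrite("pics/c8.png",cv2.resize(im[110:180,150:310],None,fx=4.8,fy=4.8,interpolation=cv2.INTER_CUBIC))
E
```

```text
t 23.63 pos [0.5927 0.2557 0.1167] xaxis [ 0.001 -0.002 -1.   ] yaw_y 22.92 shift units [ 0.054 -0.014 -0.015] turn units 0.08438577425868914 q6 -0.11 F [-3.1 -4.   4.8] open 0.0130
```

View pics/c7.png

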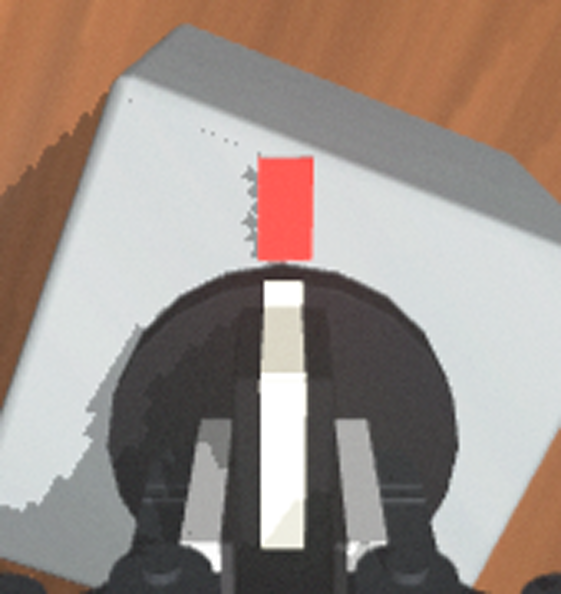

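View pics/c8.png

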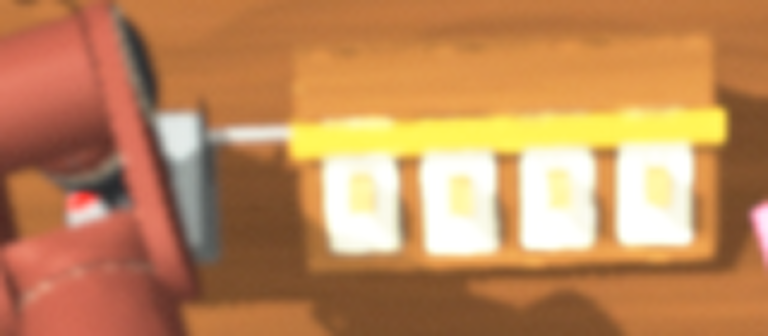

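drive_tool:
  commands: "1 0 0 0 0.08;1 0 0 0 0.08;1 0 0 0 0.08;1 0 0 0 0.08"

```text
t: 24.07
tool_pos: [0.5927, 0.2557, 0.1167]
tool_rot: [0.913, 1.368, -0.916]
contact_force: [-2.6, -4.5, 5.0]
opening: 0.0131
```

drive_tool:
  commands: "-0.2 0 0 0 0;-0.2 0 0 0 0;-0.2 0 0 0 0;-0.2 0 0 0 0;-0.2 0 0 0 0;-0.2 0 0 0 0"

```text
t: 24.57
tool_pos: [0.5923, 0.2569, 0.115]
tool_rot: [0.915, 1.37, -0.915]
contact_force: [-0.7, 0.2, 0.4]
opening: 0.0513
```

drive_tool:
  commands: "-0.2 -0.4 0 0 0;-0.2 -1 0 0 0;-0.2 -2 0 0 0;-0.2 -3 0 0 0;-0.2 -3.5 0 0 0;-0.2 -3.5 0 0 0"

```text
t: 25.07
tool_pos: [0.5953, 0.2578, 0.2635]
tool_rot: [0.922, 1.362, -0.905]
contact_force: [-1.0, -0.1, 0.6]
opening: 0.0511
```

```bash
python3 plan.py 0.45 0.15 0.36 60; python3 snap.py w26
```

```text
t 25.07 pos [0.5953 0.2578 0.2635] xaxis [ 0.012  0.004 -1.   ] yaw_y 22.55 shift units [-2.468 -4.357  1.099] turn units -7.490959636254513 q6 -0.10 F [-1.  -0.1  0.6] open 0.0511
```

View pics/w26.png

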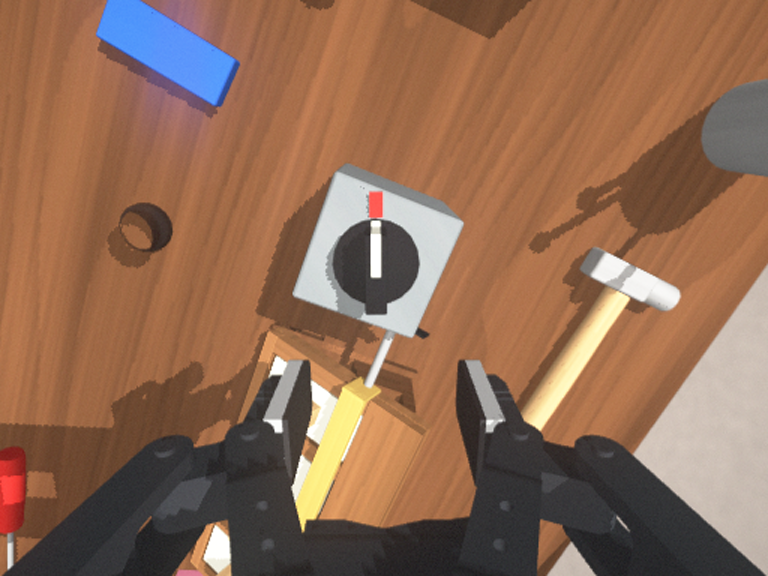

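The pointer (376,250) lines up with the red mark (376,204). I'll move back to view the rack and do the final checks.

```bash
python3 plan.py 0.52 0.06 0.33 91.3
```

```text
t 25.12 pos [0.594  0.2574 0.2596] xaxis [ 0.007  0.002 -1.   ] yaw_y 22.55 shift units [-1.783 -3.588  3.849] turn units -13.750657180744748 q6 -0.10 F [-0.1  0.1 -0.5] open 0.0513
```

drive_tool:
  commands: "-0.2 -1.78 -0.5 0.5 -1.4;-0.2 -1.78 -1 1 -2.8;-0.2 -1.78 -1.5 1.6 -4.2;-0.2 -1.78 -2 2.2 -5.6;-0.2 -1.78 -2.5 2.7 -7;-0.2 -1.78 -3 3.2 -8.4;-0.2 -1.78 -3.5 3.7 -9.8;-0.2 -1.78 -3.59 3.85 -11.2"

```text
t: 25.78
tool_pos: [0.5169, 0.0568, 0.3241]
tool_rot: [0.153, 1.569, -0.156]
contact_force: [0.6, 0.5, 0.6]
opening: 0.0512
```

drive_tool:
  commands: "-0.2 0 0 0 -1.4;-0.2 0 0 0 -2.5;-0.2 0 0 0 -2.5;-0.2 0 0 0 -2.5"

```text
t: 26.12
tool_pos: [0.5182, 0.0595, 0.3245]
tool_rot: [-0.012, 1.574, 0.012]
contact_force: [-0.1, 0.9, -0.2]
opening: 0.0513
```

```bash
python3 plan.py; python3 snap.py w27;python3 snap.py s27 scene; for i in 0 1 2 3; do python3 slab.py w27 $i 100;done
python3 - <<'E'
from rack import *
im,d,K,T=load("w27.npz");p=np.load("rackp.npy")
cv2.imwrite("pics/c9.png",cv2.resize(im[120:260,330:470],None,fx=4,fy=4,interpolation=cv2.INTER_CUBIC))
cv2.imwrite("pics/c10.png",cv2.resize(im[120:250,60:330],None,fx=2.9,fy=2.9,interpolation=cv2.INTER_CUBIC))
E
```

```text
t 26.12 pos [0.5182 0.0595 0.3245] xaxis [-0.003  0.    -1.   ] yaw_y 90.89 shift units None turn units None q6 -1.61 F [-0.1  0.9 -0.2] open 0.0513
w27 n 1440 pitch vs floor 0.07 deg roll -1.05, top z' at centre 11.4, sd 1.9 x' range [-0.0511  0.0271] y' range [-0.0251  0.0251]
w27 n 1498 pitch vs floor 0.20 deg roll -0.90, top z' at centre 11.4, sd 2.0 x' range [-0.0523  0.0275] y' range [-0.0252  0.0249]
w27 n 1541 pitch vs floor 0.24 deg roll -0.96, top z' at centre 11.5, sd 2.0 x' range [-0.0531  0.0279] y' range [-0.0244  0.0259]
w27 n 1464 pitch vs floor -0.05 deg roll -0.39, top z' at centre 11.5, sd 1.4 x' range [-0.0495  0.027 ] y' range [-0.024   0.0276]
```

View pics/w27.png

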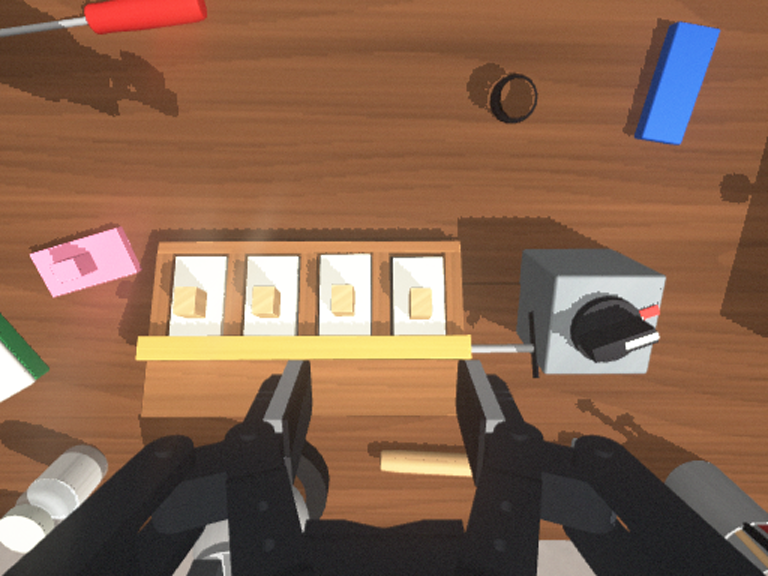

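View pics/c9.png

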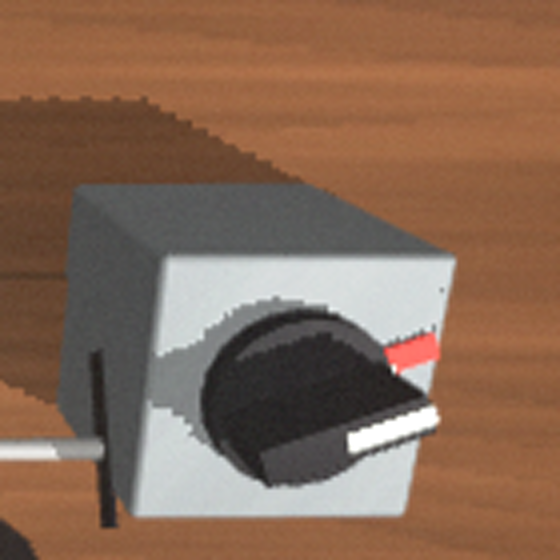

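View pics/c10.png

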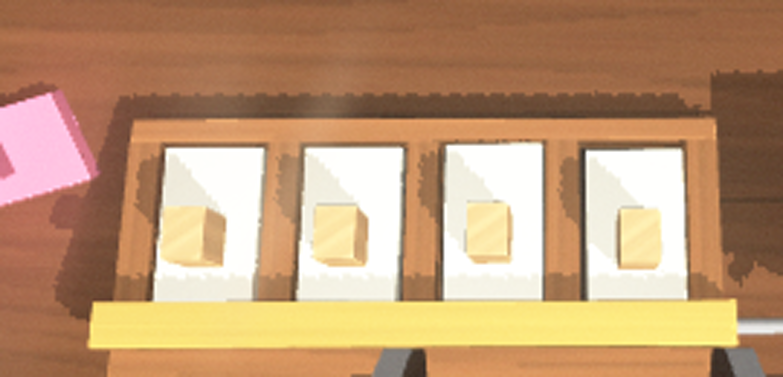

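Run:
```python
from rack import *
im,*_=load("w26.npz");cv2.imwrite("pics/c11.png",cv2.resize(im[105:230,190:315],None,fx=4.5,fy=4.5,interpolation=cv2.INTER_CUBIC))
```

```text
(no output)
```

View pics/c11.png

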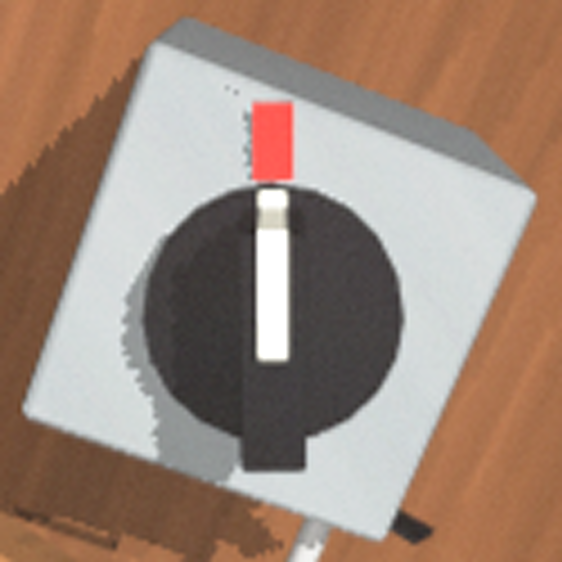

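Run:
```python
from rack import *
im,d,K,T=load("w26.npz");p=np.load("rackp.npy")
g=lambda c,z:rayz(K,T,*(np.array([190,105])+(np.array(c,float)+.5)/4.5-.5).T,z)[:, :2]
h=lambda v:np.degrees(np.arctan2(v[1],v[0]))
s=g([(273,228),(272.5,360)],.138);e=g([(273,228),(274,470)],.138);m=g([(272.5,103),(272,180)],.1)
print("stripe",h(s[0]-s[1]),"bar",h(e[0]-e[1]),e.mean(0),"mark edge",h(m[0]-m[1]),"axis->mark",h(m.mean(0)-e.mean(0)),"expected",180+np.degrees(p[3])-np.degrees(1.2))
```

```text
stripe 112.03956371063775 bar 112.48714214323032 [0.59183368 0.25752441] mark edge 111.86887431394022 axis->mark 112.9083583674563 expected 112.54183527742202
```

View pics/s27.png

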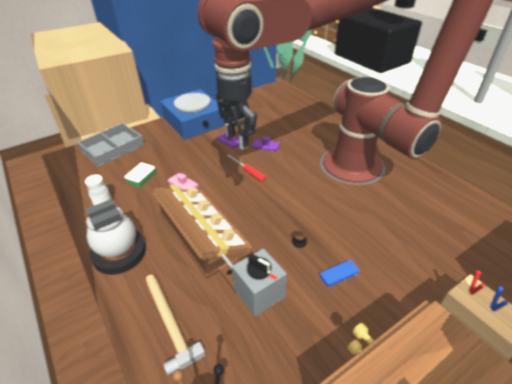

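The pointer heading is 112.0–112.5°, the mark is at 111.9–112.9° and the expected value is 112.5°, so the knob is at the mark. All four blocks are flat under the keeper, the bystanders have not moved and the arm is clear. I'm handing the job in.

```bash
python3 -c "
from station import ctrl
print(ctrl.finish_job())"
```

```text
the job is handed in; nothing more can be done
None
```

I put the two white spare blocks into the empty cells 3 and 2, turned the lock knob to the red mark, and handed the job in at about 26 s of the 67 s allowed.

**Blocks:** Each one was carried level, its upper end set on the cell floor, then pivoted in the jaws until it lay flat and released. Both times the lower end first caught on the cell's front wall, so I lifted the block slightly and moved it up the slope before seating it. The highest force reading was about 46 N at the wrist, while pressing the second block down. That is under the 120 N wrist limit. I could not measure the 40 N limit on the arm and gripper body separately.

**Last checks:**
- **Flatness:** all four blocks measured within about 0.3° of the cell floors along the slope. The sideways angle read up to 1° in the last, more distant view; the two blocks that were already there read the same, and the close-up views of the placed ones read 0.1°. Slab tops are at 11.4–11.5 mm, against 12 mm nominal.
- **Position:** the block in cell 2 rests against the lower wall, like the two already there; the one in cell 3 sits nearer the middle.
- **Knob and keeper:** the pointer heads 112.0–112.5° and the mark is at 111.9–112.9°, so they agree within the measuring error. The keeper bar covers the upper ends of all four blocks in the pictures.
- **Rest of the bench:** the other things looked unmoved, and the arm was well clear of everything.

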